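# Set out the bench round the cylinder cradle for re-pinning a lock

### The arm

A 6-joint arm with a two-finger parallel gripper is mounted at the origin on a cart in front of the work surface, level with it; the furniture and walls round the work are solid. World frame = base frame: x ahead of the robot, y to its left, z up, the work surface at z = 0. Lengths are in m, angles in rad, forces in N, time in s.
With the tool pointing down it reaches from about 0.35 to 0.875 m from the base axis. Payload 4.2 kg.
Tool frame: the origin (TCP) lies midway between the tips of the shut fingers; the grasp point (between the pads) lies 19 mm behind it; z points along the fingers, y is the direction in which the jaws open and shut (so a half turn about z gives the same grasp; the last joint's range is limited). The gripper opens to 85 mm and grips with 20 to 120 N. Pads are 22 mm wide; open, the fingers measure 114 mm over their backs; the gripper's body (76 mm by 85 mm) begins 54 mm behind the grasp point. The pads swing forward as they close: fully open they stand 13 mm farther back than shut.
Start: joints at [-1.023, 0.385, 0.008, 0, -1.194, -0.259], TCP at [0.178, -0.599, 0.203] pointing down, gripper open.
Joint ranges: [-3.14, 3.14], [-1.21, 2.06], [-1.07, 1.41], [-3.16, 2.05], [-2.99, -0.16], [-3.1, 3.1]. Speed limits (rad/s): [2.79, 2.79, 3.14, 3.14, 3.14, 3.14].

### API

Orientations are given as a unit quaternion [x, y, z, w].
In Python, from station import manip gives the robot as it stands.
- The arm moves only by the tool jog_arm, never from a script. Its argument "moves" is a list of rows, each a list of 7 numbers: the turn, a rotation vector about the world's x, y, z each as a share of 0.15 rad, from -1 to 1, then the shift along the world's x, y, z each as a share of 30 mm, from -1 to 1, then the opening, from 0 (shut) to 1 (fully open). In form: [[wx, wy, wz, tx, ty, tz, fingers], ...]. A call has exactly 8 rows; each row shifts and turns the commanded pose from where the row before left it; what a row does not reach is not made up. A row lasts 1/10 s, in which the tool goes at most 50 mm and 8.59 degrees, less where a joint would pass 70% of its speed; a pose out of reach is approached as far as the arm can. A call with a number of a shift or a turn outside -1 to 1 is refused whole. A call with a gripper value outside its range is refused whole. The fingers move at their own pace and stop on an object; "newtons" is the grip in N (left out, the last holds). Time passes only in rows, so rows that do not move let the fingers close, or fill a call up. It gives the time, the measured TCP pose, the force and the opening at its end, in the units of the state.
- manip.state(): the state, without advancing time (a new reading comes with each control period).
- manip.capture(name): name is "side" or "top" or "wrist"; returns a dict with "pixels" (400x640x3 uint8, red, green, blue), "depth" (400x640 float32, m along the optical axis (not along the pixel's ray), 0 where there is no reading), "intrinsics" (3x3 intrinsics, pixels), "world_from_camera" (4x4, takes a point from camera to world coordinates). Camera axes: x right, y up, looking along -z (the intrinsics and any distortion apply to the point x, -y, -z); pixel columns grow to the right and rows downward; lengths in m; the calibration is good to about 2 mm. A picture is of the moment at which its call begins.
- manip.close_job(): hands the job in, once; it reports no verdict.
Trained networks look in a picture, given as the dict that the camera call returned (one of the last four; its "shot" number tells which), for a name from the list of things; names that differ only in an ending like _2 or _b are one class to them, and where a whole thing is asked for, a point or a joint stands for the part that bears it (a point fixed in the world has none). Each returns a list of dicts, best first, with "confidence" (0 to 1); they miss things now and then, are a little off and sometimes report something else, mostly with a low value. They report only what shows in the picture. A call takes as long as a camera call. They do not tell look-alikes from the thing itself.
- manip.outline_of(picture, label): "region" (400x640 bool, what is visible of it) and "extent" ([centre column, centre row, width, height] in pixels, round what is visible of it).
The state is a dict: "clock": time; "joints": joint angles; "joint_velocities": joint speeds; "joint_torque": joint torques, N m; "tcp_pos": TCP position; "orientation": TCP orientation; "force": force on the tool from outside, world axes, zero at the start; "moment": the same for the moment, N m; "finger_gap": finger opening in m.
Only numpy, scipy, OpenCV 4.12 (cv2) and the standard library are available. Lean on these libraries where they do the work, as an engineer would, in place of code of your own. Each camera call takes 0.05 s, during which the arm holds its last target.

### The job

Get the bench ready for re-pinning the brass lock cylinder: lay it fully home in the cradle, and set out what the job needs round the cradle, each thing centred on its own side with about 3 cm clear of the cradle for the fingers. Seen from the robot, the white tube (for the old pins) stands off the cradle's left end, the blue tube (new pins) off its right end and the oil bottle behind it, while the red-handled screwdriver lies in front of it, parallel to it, handle to the right. The silver cylinder, the file and the pliers belong to other jobs: leave them where they lie.

Things in the scene. Friction and masses are not known exactly. Their poses are not given: they have to be found in the camera images.
- cradle: Fixed cradle, steel base 60 (x) x 104 (y) x 6 mm. Two black end saddles form a pocket 30 (x) x 77 (y) mm, floor 14 mm above the desk, walls 7 mm, then a rim flared 4 mm, top at 25 mm; saddles 46 x 93 mm overall; open waist for fingers, 37 mm along y (screws to 9 mm high). Origin: centre of base, on the desk. y: long axis, to its left end seen from the robot; x: away (behind); yaw within 0.3.
- brass_cylinder: Brass lock cylinder lying flat, 26 (x) x 73 (y) x 17 mm, 0.19 kg; origin: centre of underside, z up. A cam notch takes the middle 12 mm of its +x side; pads 22 mm wide closing along x at mid-length grip both sides of it. Fits the cradle either way round; home: its origin 14 mm above the cradle's, its y along the cradle's y.
- nickel_cylinder: Silver-grey lock cylinder of the same shape and size; it belongs to another job and stays where it lies. Origin and axes as the brass one's.
- white_tube: Standing plastic tube with a white-grey body, black cap with a white dot on top, 66 mm tall, body 22 mm, cap (top 16 mm) 24 mm across, 28 g; origin: centre of underside, z up. Its place: on the cradle's long axis, 94 mm from the cradle's centre to the left (+y), give or take 1.5 cm each way.
- blue_tube: The same tube with a blue body, black cap with a blue dot on top. Its place: on the cradle's long axis, 94 mm from the cradle's centre to the right (-y), give or take 1.5 cm each way.
- oil_bottle: Small brown bottle, pale label, black dropper top; 33 mm across up to 70 mm high, top at 102 mm, 70 g; origin: centre of underside, z up. Its place: 76 mm behind the cradle's centre (its +x), in line with its middle, give or take 1.5 cm each way.
- screwdriver: Screwdriver lying flat, 194 mm long (y): red handle 25 mm wide, 23 mm high, 92 mm long at +y; 6 mm steel shaft to -y; 70 g. Origin: mid-length, underside. Its place: axis 73 mm in front of the cradle's centre (its -x), mid-length at the cradle's middle, 1.5 cm either way; its +y points right, against the cradle's y. At the start the handle points to the robot.
- handle (a point): Point in the middle of the red handle, 50 mm from the screwdriver's origin along +y, 11.5 mm above the desk; the handle can be gripped there.
- flat_file: Flat file 224 mm long with a black handle with yellow ferrule; belongs to another job and stays. Origin at mid-length on its underside.
- pliers: Pliers with red handles, 158 mm long, 11 mm high; belong to another job and stay. Origin at mid-length on their underside.
Things that resemble listed ones, but are neither listed nor needed, are in the scene too. What is shaped like the oil_bottle but purple is not meant.

How it is judged:
At the end, for the whole second after the job is handed in: Brass cylinder home in the cradle (6 mm); white tube 94 mm left, blue tube 94 mm right, oil bottle 76 mm behind the cradle's centre, upright, 16 mm each way; screwdriver flat, axis 73 mm in front (16 mm), centred within 22 mm, parallel within 0.2 rad, handle right; all at rest (x of brass_cylinder in the frame of cradle between -0.006 and 0.006 m and y of brass_cylinder in the frame of cradle between -0.006 and 0.006 m and z of brass_cylinder in the frame of cradle between 0.01 and 0.0175 m and angle between the y axis of brass_cylinder and the y axis of cradle, either way round below 0.15 rad and angle between each of brass_cylinder, white_tube, blue_tube, oil_bottle's own z axis and vertical below 0.12 rad and x of white_tube in the frame of cradle between -0.016 and 0.016 m and y of white_tube in the frame of cradle between 0.078 and 0.11 m and height (world z) of white_tube between -0.004 and 0.006 m and x of blue_tube in the frame of cradle between -0.016 and 0.016 m and y of blue_tube in the frame of cradle between -0.11 and -0.078 m and height (world z) of blue_tube between -0.004 and 0.006 m and x of oil_bottle in the frame of cradle between 0.06 and 0.092 m and y of oil_bottle in the frame of cradle between -0.016 and 0.016 m and height (world z) of oil_bottle between -0.004 and 0.006 m and x of screwdriver in the frame of cradle between -0.089 and -0.057 m and y of screwdriver in the frame of cradle between -0.022 and 0.022 m and angle between the y axis of screwdriver and the y axis of cradle, either way round below 0.2 rad and y of handle in the frame of cradle below -0.02 m and height (world z) of screwdriver below 0.012 m and linear speed of each of brass_cylinder, white_tube, blue_tube, oil_bottle, screwdriver below 0.02 m/s and angular speed of each of brass_cylinder, white_tube, blue_tube, oil_bottle, screwdriver below 0.2 rad/s); the robot touches nothing.
It fails at once if the silver (nickel) lock cylinder is moved by more than 20 mm (distance of nickel_cylinder from where it was at the start of the episode above 0.02 m).
It fails at once if the file is moved by more than 20 mm (distance of flat_file from where it was at the start of the episode above 0.02 m).
It fails at once if the pair of pliers is moved by more than 20 mm (distance of pliers from where it was at the start of the episode above 0.02 m).
It also fails if it takes over 120 s, if anything falls off the work surface, if the arm or the gripper's body presses on something with over 40 N, if the wrist force passes 120 N, or if a joint passes its speed limit or range.

## Working session

There is one attempt and no reset: what is moved stays moved. The work goes in short steps, Python scripts to look and compute and a tool call to move; the robot and the scene stay as the last step left them, time stands still between calls to the robot, and variables do not carry over. Pictures are saved under pics/ and viewed, and the job is handed in when it is done.

Besides the shell and the picture viewer there is one more tool, called after "Call:" as name([rows], argument=value, ...), one row to a line, values as JSON. jog_arm: Moves the arm, as the interface text tells. Its arguments: {"type":"object","properties":{"moves":{"type":"array"},"newtons":{"type":"number"}},"required":["moves"]}

```bash
mkdir -p pics; ls
cat > h.py <<'E'
import numpy as np, cv2, pickle
from station import manip
def cap(n,save=None):
    p=manip.capture(n)
    if save: cv2.imwrite('pics/%s.png'%save,cv2.cvtColor(p['pixels'],cv2.COLOR_RGB2BGR))
    return p
def world(p,u,v,z=None,d=None):
    K=np.array(p['intrinsics']);T=np.array(p['world_from_camera'])
    u=np.atleast_1d(u).astype(float);v=np.atleast_1d(v).astype(float)
    r=np.stack([(u-K[0,2])/K[0,0],-(v-K[1,2])/K[1,1],-np.ones_like(u)],1)
    R=r@T[:3,:3].T;o=T[:3,3]
    if z is not None: s=(z-o[2])/R[:,2]
    else: s=np.atleast_1d(d)
    return o+R*s[:,None]
def cloud(p,m=None):
    d=p['depth'];ok=d>0
    if m is not None: ok&=m
    v,u=np.nonzero(ok)
    return world(p,u,v,d=d[v,u]),u,v
def proj(p,X):
    K=np.array(p['intrinsics']);T=np.array(p['world_from_camera'])
    c=(np.atleast_2d(X)-T[:3,3])@T[:3,:3]
    return np.stack([K[0,0]*c[:,0]/-c[:,2]+K[0,2],K[1,1]*-c[:,1]/-c[:,2]+K[1,2]],1)
E
python3 - <<'E'
from h import *
print({k:v for k,v in manip.state().items()})
for n in('top','side','wrist'):
    p=cap(n,n+'0');print(n,p['shot'],[k for k in p],np.round(p['intrinsics'],1).tolist(),np.round(p['world_from_camera'],3).tolist())
    if n!='top' and n!='side':continue
    for l in ['cradle','brass_cylinder','nickel_cylinder','white_tube','blue_tube','oil_bottle','screwdriver','flat_file','pliers']:
        for o in manip.outline_of(p,l): 
            X,_,_=cloud(p,o['region']); print(l,round(o['confidence'],2),np.round(o['extent']).tolist(),np.round(np.median(X,0),3),np.round(X.max(0),3) if len(X) else '')
E
```

```text
pics
{'clock': 0.0, 'joints': array([-1.02341280e+00,  3.85568480e-01,  6.61453394e-03, -5.18407217e-04,
       -1.19398724e+00, -2.58606187e-01]), 'joint_velocities': array([-0.00085922, -0.00147192,  0.00079974, -0.00013085, -0.00211833,
        0.00068709]), 'joint_torque': array([ 7.40970117e-04, -3.92290449e+01,  1.88402313e+01,  4.18630600e+00,
       -4.64642682e-03, -6.57788107e-06]), 'tcp_pos': array([ 0.17782707, -0.59849121,  0.20230715]), 'orientation': array([-1.43792761e-01,  9.89607212e-01,  1.08100037e-03, -1.98963871e-04]), 'force': array([-0.01009884,  0.53151988, -0.75061067]), 'moment': array([-0.0082128 , -0.06095692, -0.03434481]), 'finger_gap': 0.08526294217028038}
top 1 ['pixels', 'depth', 'intrinsics', 'world_from_camera', 'shot'] [[390.4, 0.0, 318.3], [0.0, 390.4, 204.9], [0.0, 0.0, 1.0]] [[0.003, 0.989, -0.145, 0.398], [-1.0, 0.003, -0.0, -0.034], [0.0, 0.145, 0.989, 0.931], [0.0, 0.0, 0.0, 1.0]]
cradle 0.98 [346.0, 208.0, 48.0, 25.0] [ 0.526 -0.095  0.009] [ 0.559 -0.042  0.03 ]
brass_cylinder 0.72 [387.0, 160.0, 32.0, 18.0] [ 0.644 -0.199  0.013] [ 0.665 
[... 1447 characters left out ...]
] [0.634 0.198 0.074]
oil_bottle 0.81 [310.0, 178.0, 14.0, 33.0] [ 0.679 -0.112  0.044] [ 0.775 -0.1    0.097]
oil_bottle 0.78 [375.0, 175.0, 15.0, 32.0] [ 0.538 -0.234  0.043] [ 0.583 -0.224  0.093]
screwdriver 0.59 [413.0, 188.0, 65.0, 18.0] [ 0.387 -0.286  0.013] [ 0.585 -0.276  0.023]
flat_file 0.78 [332.0, 314.0, 32.0, 78.0] [0.38  0.319 0.013] [0.423 0.386 0.019]
pliers 0.63 [344.0, 256.0, 69.0, 25.0] [0.45  0.11  0.007] [0.531 0.137 0.012]
wrist 3 ['pixels', 'depth', 'intrinsics', 'world_from_camera', 'shot'] [[311.4, 0.0, 319.2], [0.0, 311.4, 205.7], [0.0, 0.0, 1.0]] [[-0.284, -0.923, -0.261, 0.11], [0.959, -0.273, -0.078, -0.619], [0.001, -0.273, 0.962, 0.373], [0.0, 0.0, 0.0, 1.0]]
```

```bash
python3 -c "
import cv2
a=cv2.imread('pics/top0.png')[100:320,130:480]
cv2.imwrite('pics/top0c.png',cv2.resize(a,None,fx=2.2,fy=2.2,interpolation=3))
a=cv2.imread('pics/side0.png')[130:370,230:480]
cv2.imwrite('pics/side0c.png',cv2.resize(a,None,fx=2.4,fy=2.4,interpolation=3))"
```

```text
(no output)
```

View pics/top0c.png

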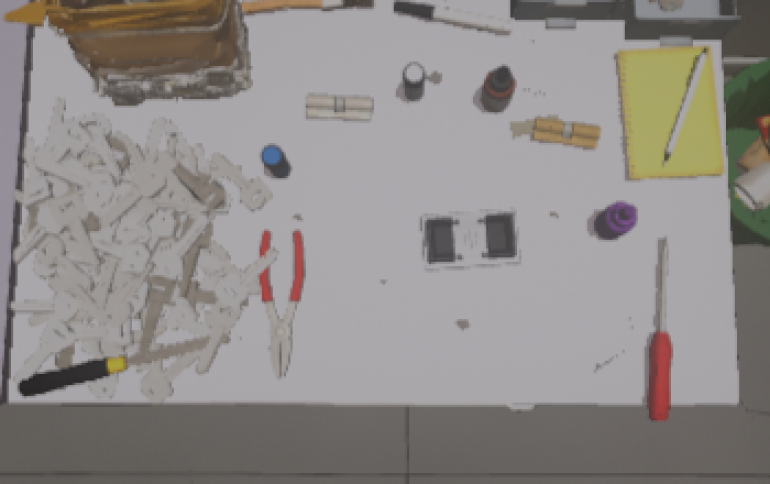

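View pics/side0c.png

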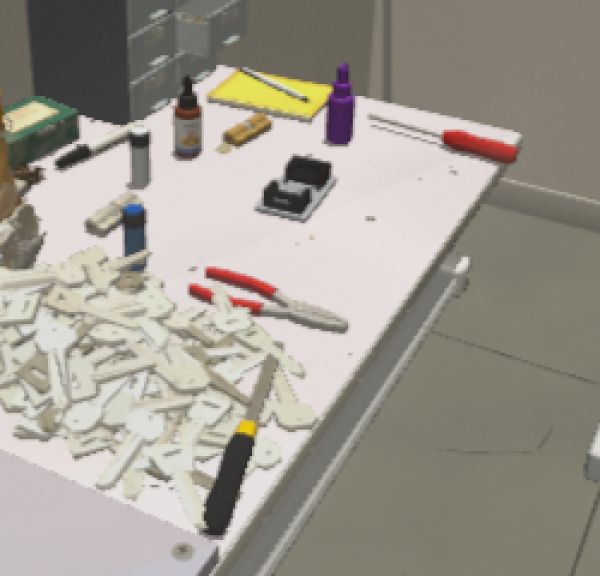

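View pics/wrist0.png

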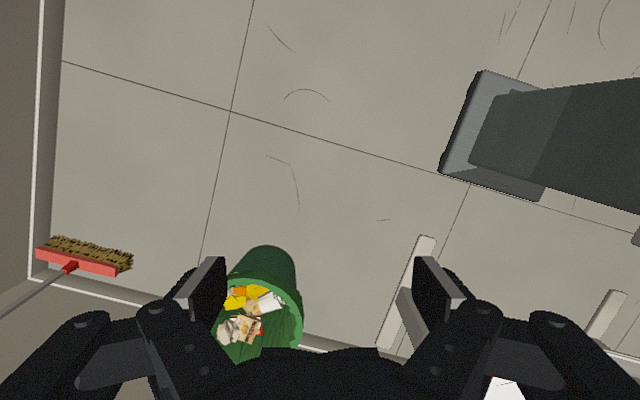

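The pictures show these candidates, in raw top-image pixels:
- **Brass cylinder:** gold, at (387,160). The look-alike is the silver cylinder at (284,151).
- **Oil bottle:** brown, at (356,140). The look-alike is the purple bottle at (411,201).
- **White tube:** (319,136). The marker at about (335,107) is similar.
- **Blue tube:** (254,174).
- **Screwdriver:** (430,251). The red pliers at (258,239) could be confused with it.
- **Cradle:** (344,208).

Next I'll survey from above with the wrist camera.

Call:
jog_arm([
  [0, 0, -0.12, 0.5, 1, 0.6, 1],
  [0, 0, -0.12, 0.7, 1, 0.6, 1],
  [0, 0, -0.12, 0.7, 1, 0.5, 1],
  [0, 0, -0.12, 0.7, 1, 0.5, 1],
  [0, 0, -0.12, 0.7, 1, 0.4, 1],
  [0, 0, -0.12, 0.7, 1, 0.4, 1],
  [0, 0, -0.12, 0.7, 1, 0.3, 1],
  [0, 0, -0.12, 0.7, 1, 0.3, 1],
])

```text
clock: 1.85
tcp_pos: [0.3406, -0.3578, 0.3122]
orientation: [-0.072, 0.997, -0.0, 0.0]
force: [0.8, 0.5, 0.4]
finger_gap: 0.0855
```

Call:
jog_arm([
  [0, 0, -0.12, 0.7, 1, 0, 1],
  [0, 0, -0.12, 0.7, 1, 0, 1],
  [0, 0, -0.12, 0.7, 1, 0, 1],
  [0, 0, -0.12, 0.7, 1, 0, 1],
  [0, 0, -0.12, 0.7, 1, 0, 1],
  [0, 0, -0.12, 0.7, 1, 0, 1],
  [0, 0, -0.12, 0.7, 1, 0, 1],
  [0, 0, -0.12, 0.7, 0.5, 0, 1],
])

```text
clock: 2.65
tcp_pos: [0.5087, -0.132, 0.3119]
orientation: [-0.001, 1.0, 0.0, 0.0]
force: [-1.2, 0.1, 0.3]
finger_gap: 0.0854
```

Run:
```python
from h import *
s=manip.state();print(s['clock'],s['tcp_pos'],s['orientation'],s['force'])
p=cap('wrist','w1')
pickle.dump(p,open('w1.pkl','wb'))
for l in ['cradle','brass_cylinder','nickel_cylinder','white_tube','blue_tube','oil_bottle','screwdriver']:
  for o in manip.outline_of(p,l):
    X,_,_=cloud(p,o['region'])
    if len(X): print(l,round(o['confidence'],2),np.round(o['extent']).tolist(),np.round(np.median(X,0),3),np.round(np.percentile(X,[2,98],axis=0),3).tolist())
```

```text
2.65 [ 0.50868578 -0.13201793  0.31185966] [-1.06352832e-03  9.99999323e-01  1.43383995e-04  4.49634104e-04] [-1.15192893  0.13199264  0.25626999]
cradle 0.6 [344.0, 175.0, 68.0, 45.0] [ 0.523 -0.093  0.008] [[0.495, -0.143, 0.004], [0.553, -0.045, 0.025]]
brass_cylinder 0.65 [279.0, 247.0, 45.0, 23.0] [ 0.641 -0.2    0.012] [[0.628, -0.233, 0.003], [0.655, -0.166, 0.017]]
brass_cylinder 0.3 [325.0, 282.0, 23.0, 45.0] [ 0.674 -0.122  0.058] [[0.667, -0.138, -0.001], [0.709, -0.106, 0.099]]
nickel_cylinder 0.74 [428.0, 262.0, 49.0, 15.0] [0.667 0.067 0.011] [[0.658, 0.015, 0.002], [0.679, 0.086, 0.017]]
white_tube 0.62 [381.0, 282.0, 20.0, 32.0] [ 0.685 -0.034  0.052] [[0.68, -0.043, -0.0], [0.7, -0.022, 0.067]]
white_tube 0.17 [280.0, 246.0, 50.0, 21.0] [ 0.641 -0.2    0.012] [[0.628, -0.234, -0.001], [0.657, -0.164, 0.017]]
blue_tube 0.85 [481.0, 230.0, 36.0, 28.0] [0.6   0.109 0.052] [[0.592, 0.103, 0.001], [0.614, 0.123, 0.067]]
blue_tube 0.47 [428.0, 261.0, 49.0, 11.0] [0.667 0.069 0.011] [[0.659, 0.015, 0.002], [0.677, 0.085, 0.016]]
oil_bottle 0.83 [241.0, 192.0, 29.0, 32.0] [ 0.535 -0.239  0.06 ] [[0.525, -0.256, 0.006], [0.554, -0.228, 0.099]]
oil_bottle 0.62 [327.0, 282.0, 21.0, 47.0] [ 0.674 -0.122  0.058] [[0.667, -0.138, 0.003], [0.689, -0.107, 0.099]]
screwdriver 0.74 [207.0, 105.0, 21.0, 139.0] [ 0.388 -0.29   0.019] [[0.337, -0.302, 0.01], [0.504, -0.279, 0.022]]
```

View pics/w1.png

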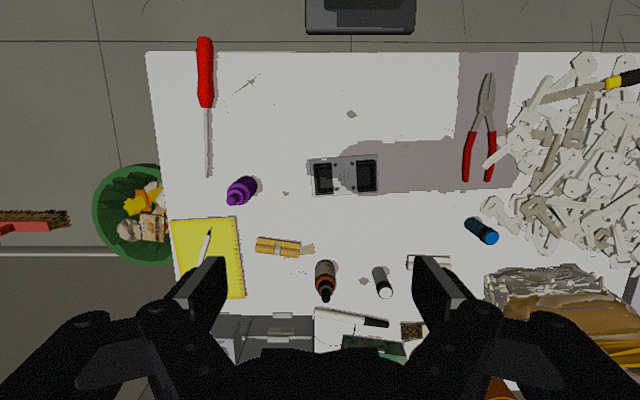

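```bash
cat >> h.py <<'E'
def rect(X):
    r=cv2.minAreaRect((X[:,:2]*1000).astype(np.float32))
    b=cv2.boxPoints(r); e=[b[1]-b[0],b[2]-b[1]]; e=max(e,key=lambda q:np.hypot(*q))
    a=np.arctan2(-e[0],e[1])  # rotation of y axis
    a=(a+np.pi/2)%np.pi-np.pi/2
    return np.round(r[0],1),np.round(sorted(r[1]),1),round(float(a),3)
def near(p,c,w,z0,z1):
    X,u,v=cloud(p)
    m=(abs(X[:,0]-c[0])<w)&(abs(X[:,1]-c[1])<w)&(X[:,2]>z0)&(X[:,2]<z1)
    return X[m]
def circ(X):
    (c,r)=cv2.minEnclosingCircle((X[:,:2]*1000).astype(np.float32)); return np.round(c,1),round(r,1)
E
python3 - <<'E'
from h import *
P={'w':pickle.load(open('w1.pkl','rb')),'t':cap('top'),'s':cap('side')}
for n,p in P.items():
    print(n)
    D=near(p,(.45,-.1),.03,-.02,.02);print(' desk z',np.median(D[:,2]))
    print(' cradle',rect(near(p,(.525,-.095),.08,.0035,.04)),'top pts',rect(near(p,(.525,-.095),.08,.018,.03)))
    for nm,l in (('brass','brass_cylinder'),('cradle','cradle'),('nickel','nickel_cylinder')):
        for o in manip.outline_of(p,l)[:1] if n!='w' else []:
            X,_,_=cloud(p,o['region']);print(' outl',nm,rect(X[X[:,2]>.004]))
    B=near(p,(.642,-.197),.045,.008,.022);print(' brass',rect(B),np.round(np.percentile(B[:,2],95),4))
    for nm,c,z in(('bottle',(.675,-.121),.09),('white',(.685,-.034),.06),('blue',(.6,.11),.06),('purple',(.536,-.24),.09)):
        X=near(p,c,.03,z,.12);print(' ',nm,len(X),circ(X) if len(X) else '',np.round(np.median(X,0),4))
    H=near(p,(.36,-.29),.05,.008,.04);print(' handle',rect(H),H[:,2].max())
E
```

```text
w
 desk z -0.0004640748587275423
 cradle (array([524.8, -92.8]), array([ 60. , 103.8]), 0.076) top pts (array([524.9, -93.1]), array([46.3, 93.3]), 0.076)
 brass (array([ 643. , -199.5]), array([24.6, 72.8]), -0.146) 0.0164
  bottle 75 (array([ 683.3, -121.9]), 6.5) [ 0.6807 -0.122   0.0967]
  white 185 (array([691.3, -31.5]), 12.0) [ 0.6899 -0.0323  0.0654]
  blue 218 (array([603. , 114.8]), 12.5) [0.6025 0.1133 0.0654]
  purple 88 (array([ 541., -245.]), 6.6) [ 0.5397 -0.2439  0.097 ]
 handle (array([ 371.6, -290.9]), array([24.2, 77.4]), 1.503) 0.024190501335071446
t
 desk z 0.0003387871294114331
 cradle (array([516.4, -95.9]), array([150.7, 154.2]), -0.073) top pts (array([526.9, -93.6]), array([46.2, 93.6]), 0.081)
 outl cradle (array([526.5, -93.3]), array([ 59.9, 103.9]), 0.067)Traceback (most recent call last):
  File "<stdin>", line 10, in <module>
    return _quantile_unchecked(
        a, q, axis, out, overwrite_input, method, keepdims, weights)
    return _ureduce(a,
                    func=_quantile_ureduce_func,
    ...<5 lines>...
                    overwrite_input=overwrite_input,
                    method=method)
    r = func(a, **kwargs)
    result = _quantile(arr,
                       quantiles=q,
    ...<2 lines>...
                       out=out,
                       weights=wgt)
    slices_having_nans = np.isnan(arr[-1, ...])
                                  ~~~^^^^^^^^^
IndexError: index -1 is out of bounds for axis 0 with size 0
```

Call:
jog_arm([
  [0, 0, 1, 0.4, -0.2, 0, 1],
  [0, 0, 1, 0.4, -0.2, 0, 1],
  [0, 0, 1, 0.4, -0.2, 0, 1],
  [0, 0, 1, 0.4, -0.2, 0, 1],
  [0, 0, 1, 0.4, -0.2, 0, 1],
  [0, 0, 1, 0.4, -0.2, 0, 1],
  [0, 0, 1, 0.4, -0.2, 0, 1],
  [0, 0, 1, 0.4, -0.2, 0, 1],
])

```text
clock: 4.1
tcp_pos: [0.6044, -0.1825, 0.3113]
orientation: [-0.567, 0.823, 0.0, -0.0]
force: [-0.1, -0.2, 0.0]
finger_gap: 0.0854
```

Call:
jog_arm([
  [0, 0, 1, 0.6, -0.3, -0.5, 1],
  [0, 0, 0.48, 0.6, -0.3, -0.8, 1],
  [0, 0, 0, 0, 0, -1, 1],
  [0, 0, 0, 0, 0, -1, 1],
  [0, 0, 0, 0, 0, -0.8, 1],
  [0, 0, 0, 0, 0, 0, 1],
  [0, 0, 0, 0, 0, 0, 1],
  [0, 0, 0, 0, 0, 0, 1],
])

```text
clock: 4.9
tcp_pos: [0.6412, -0.2005, 0.1907]
orientation: [-0.653, 0.757, -0.002, 0.001]
force: [0.2, 1.0, 0.5]
finger_gap: 0.0856
```

Run:
```python
from h import *
s=manip.state();print(s['clock'],s['tcp_pos'],s['orientation'],2*np.arctan2(s['orientation'][1],s['orientation'][0])-np.pi)
p=cap('wrist','w2');t=cap('top');sd=cap('side')
for n,q in (('w',p),('t',t),('s',sd)):
  for l in ('brass_cylinder','cradle'):
    for o in manip.outline_of(q,l)[:1]:
        X,_,_=cloud(q,o['region']);print(n,l,round(o['confidence'],2),rect(X[(X[:,2]>.008)&(X[:,2]<.02)]),rect(X[(X[:,2]>.0035)&(X[:,2]<.03)]),np.percentile(X[:,2],90))
B=near(p,(.642,-.197),.045,.012,.022);print(rect(B))
```

```text
4.9 [ 0.64118181 -0.20045709  0.19066683] [-0.65297915  0.75737347 -0.00158804  0.00106949] 1.423025786082082
w brass_cylinder 0.77 (array([ 643.9, -200.5]), array([24.8, 72.2]), -0.142) (array([ 643.9, -200.5]), array([24.8, 72.2]), -0.142) 0.016393207317031144
w cradle 0.62 (array([525.9, -99.3]), array([45.8, 83.1]), 0.078) (array([525.2, -94.3]), array([ 60.2, 103. ]), 0.078) 0.023936527859507065
t brass_cylinder 0.85 (array([ 645.5, -200.4]), array([25.5, 72.5]), -0.158) (array([ 645.6, -200.1]), array([25.5, 73.1]), -0.158) 0.016964586337748288
s brass_cylinder 0.62 (array([ 641.7, -195.6]), array([19.2, 75.8]), -0.214) (array([ 641.2, -195.4]), array([21.2, 75.9]), -0.233) 0.015676493167801942
s cradle 0.58 (array([527.2, -89.9]), array([49. , 95.9]), 0.082) (array([525.8, -90.2]), array([ 59.9, 106.8]), 0.104) 0.0229366919841848
(array([ 645.5, -200.5]), array([20.1, 72.6]), -0.162)
```

View pics/w2.png

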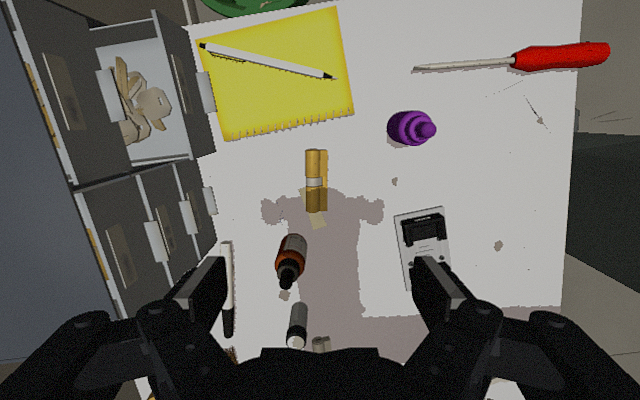

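Call:
jog_arm([
  [0, 0, 0, 0.1, 0, -1, 1],
  [0, 0, 0, 0, 0, -1, 1],
  [0, 0, 0, 0, 0, -1, 1],
  [0, 0, 0, 0, 0, -1, 1],
  [0, 0, 0, 0, 0, -1, 1],
  [0, 0, 0, 0, 0, -0.8, 1],
  [0, 0, 0, 0, 0, -0.47, 1],
  [0, 0, 0, 0, 0, 0, 1],
], newtons=50)

```text
clock: 6.15
tcp_pos: [0.6415, -0.1999, -0.002]
orientation: [-0.653, 0.758, 0.002, -0.002]
force: [-0.0, 0.1, -0.7]
finger_gap: 0.0854
```

Call:
jog_arm([
  [0, 0, 0, 0, 0, 0, 0],
  [0, 0, 0, 0, 0, 0, 0],
  [0, 0, 0, 0, 0, 0, 0],
  [0, 0, 0, 0, 0, 0, 0],
  [0, 0, 0, 0, 0, 0, 0],
  [0, 0, 0, 0, 0, 0, 0],
  [0, 0, 0, 0, 0, 0, 0],
  [0, 0, 0, 0, 0, 0, 0],
])

```text
clock: 6.95
tcp_pos: [0.643, -0.2001, 0.0003]
orientation: [-0.653, 0.757, 0.0, -0.0]
force: [-0.3, 0.3, -0.7]
finger_gap: -0.0001
```

Run:
```python
from h import *
p=cap('wrist','w3');t=cap('top','t3')
a=cv2.imread('pics/t3.png')[100:260,300:460];cv2.imwrite('pics/t3c.png',cv2.resize(a,None,fx=4,fy=4))
```

```text
(no output)
```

View pics/w3.png

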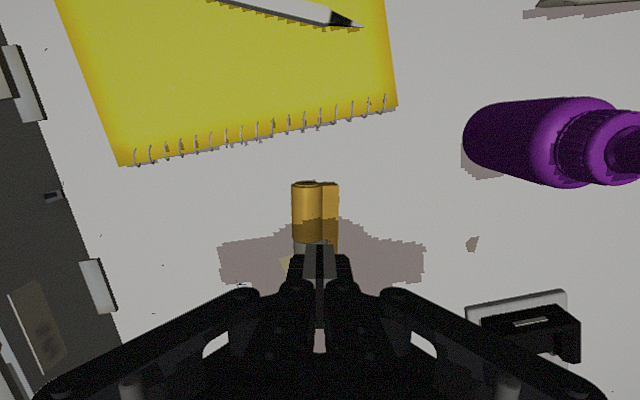

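View pics/t3c.png

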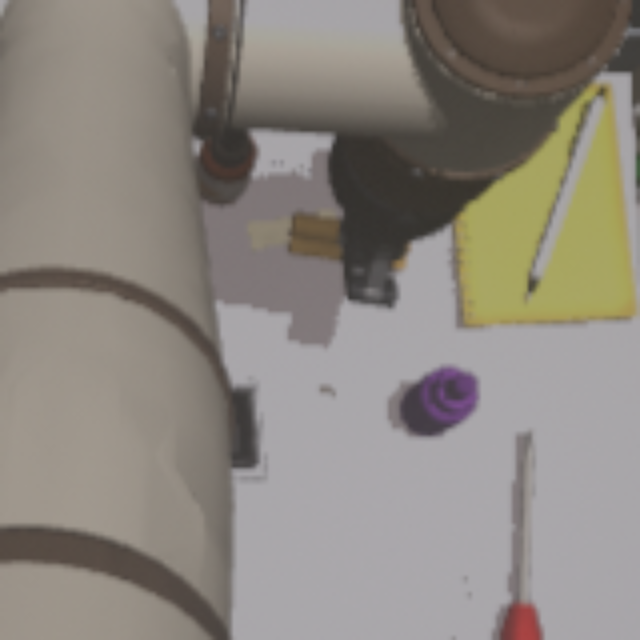

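Run:
```python
from h import *
s=manip.state();print(s['tcp_pos'],s['force'],s['finger_gap'])
p=cap('wrist')
print('tcp proj',proj(p,[s['tcp_pos'],s['tcp_pos']+[0,0,.02],s['tcp_pos']+[0,0,.05]]))
for u,v in((320,190),(320,215),(320,240),(320,250),(320,262),(320,275),(320,300),(330,200),(330,240),(305,250),(345,250)):
    print(u,v,np.round(world(p,u,v,d=p['depth'][v,u]),4))
B=near(p,(.642,-.197),.06,.008,.022);print(rect(B))
for n in('side','top'):
    q=cap(n)
    for o in manip.outline_of(q,'brass_cylinder')[:1]:
        X,_,_=cloud(q,o['region']);print(n,rect(X[(X[:,2]>.003)&(X[:,2]<.02)]),np.round(np.percentile(X,[2,98],axis=0),3))
cv2.imwrite('pics/s3.png',cv2.resize(cv2.cvtColor(cap('side')['pixels'],4)[130:260,250:450],None,fx=4,fy=4))
```

```text
[ 6.42998471e-01 -2.00077659e-01  2.52302037e-04] [-0.63371829  0.19239819  0.4145752 ] -6.19755878970438e-05
tcp proj [[317.12846547 240.292342  ]
 [316.92696134 254.80757071]
 [316.51663146 284.36543763]]
320 190 [[ 0.6365 -0.2324  0.0119]]
320 215 [[ 0.6385 -0.2192  0.0129]]
320 240 [[ 0.6407 -0.2041  0.0105]]
320 250 [[ 0.6398 -0.211   0.0395]]
320 262 [[ 0.6399 -0.2109  0.0514]]
320 275 [[ 0.6399 -0.211   0.0628]]
320 300 [[ 0.6413 -0.2017  0.0651]]
330 200 [[ 0.6321 -0.2258  0.0103]]
330 240 [[ 0.6353 -0.2031  0.0098]]
305 250 [[ 0.6493 -0.2015  0.015 ]]
345 250 [[ 0.6276 -0.191  -0.0008]]
(array([ 641.8, -215.5]), array([25.5, 42.3]), -0.152)
side (array([ 644.7, -197. ]), array([24.5, 73.5]), -0.139) [[ 0.631 -0.23  -0.   ]
 [ 0.658 -0.162  0.017]]
top (array([ 431. , -296.4]), array([ 23.4, 191.6]), 1.486) [[ 0.339 -0.303  0.01 ]
 [ 0.518 -0.28   0.025]]
```

View pics/s3.png

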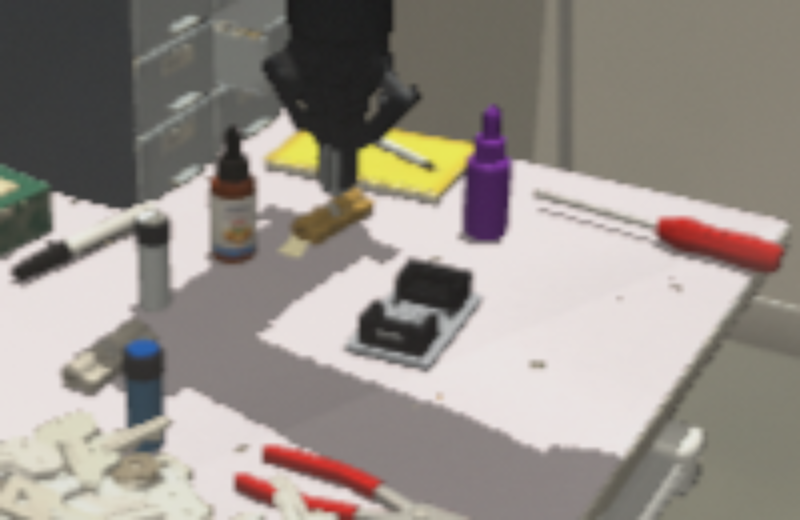

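Run:
```python
from h import *
s=manip.state()
for n in('wrist','side'):
    p=cap(n)
    X,u,v=cloud(p);m=(abs(X[:,0]-.641)<.03)&(abs(X[:,1]+.2)<.025)&(X[:,2]>.0)&(X[:,2]<.09)
    c=p['pixels'][v,u].astype(int);dark=m&(c.max(1)<90)
    Y=X[dark];
    print(n,len(Y),np.round(np.percentile(Y[:,2],[0,1,3,5,10,20]),4))
    lo=Y[Y[:,2]<np.percentile(Y[:,2],15)];print(np.round(lo[::max(1,len(lo)//12)],4))
cv2.imwrite('pics/w4.png',cv2.resize(cv2.cvtColor(cap('wrist')['pixels'],4)[160:320,220:420],None,fx=4,fy=3.7))
```

```text
wrist 9954 [0.0066 0.011  0.014  0.0344 0.0444 0.0597]
[[ 0.6371 -0.2246  0.0113]
 [ 0.6529 -0.2134  0.0131]
 [ 0.6531 -0.2088  0.0144]
 [ 0.6384 -0.2006  0.0072]
 [ 0.6375 -0.2105  0.0358]
 [ 0.6421 -0.2109  0.0395]
 [ 0.6372 -0.2107  0.0441]
 [ 0.6289 -0.2055  0.0377]
 [ 0.6503 -0.2085  0.0404]
 [ 0.6466 -0.2118  0.0504]
 [ 0.6346 -0.2096  0.0515]
 [ 0.6319 -0.2055  0.0479]
 [ 0.6284 -0.2053  0.052 ]]
side 219 [0.0006 0.0012 0.0048 0.029  0.0369 0.045 ]
[[ 0.6536 -0.1916  0.0389]
 [ 0.6293 -0.2019  0.0404]
 [ 0.6455 -0.1888  0.0386]
 [ 0.6385 -0.1944  0.038 ]
 [ 0.6304 -0.1976  0.0386]
 [ 0.6449 -0.1879  0.036 ]
 [ 0.6389 -0.189   0.0369]
 [ 0.6339 -0.192   0.0369]
 [ 0.6305 -0.198   0.0352]
 [ 0.6427 -0.19    0.0324]
 [ 0.6329 -0.1902  0.0346]
 [ 0.6376 -0.193   0.0291]
 [ 0.6321 -0.2157  0.0012]
 [ 0.6359 -0.1844  0.0071]
 [ 0.6362 -0.1979  0.0012]
 [ 0.6356 -0.1839  0.0042]
 [ 0.6382 -0.1827  0.0007]]
```

View pics/w4.png

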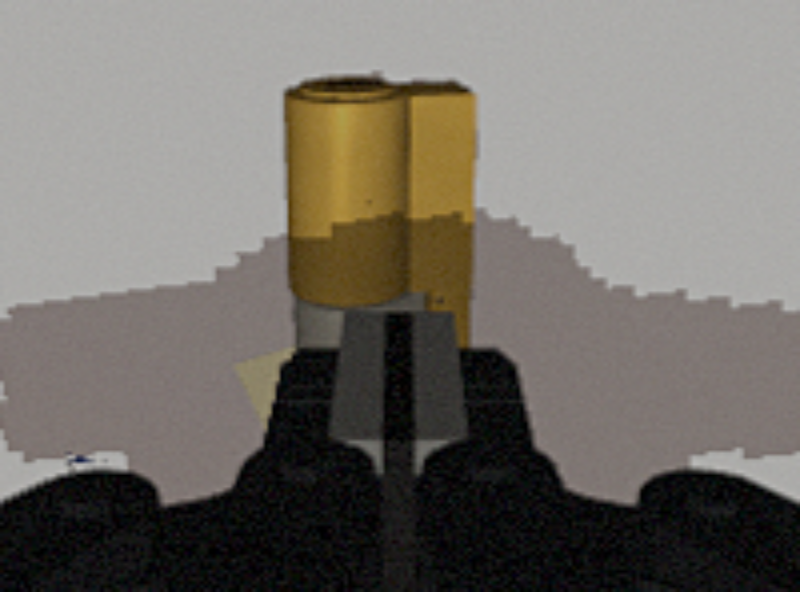

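The fingers are shut, but the depth images from two cameras put their tips at z≈0.03, above the cylinder. The reported TCP z is 0.000. There's no contact force and the cylinder hasn't moved. I'll reopen and go down in small steps, checking force and pictures each time.

Call:
jog_arm([
  [0, 0, 0, 0, 0, 0, 1],
  [0, 0, 0, 0, 0, 0, 1],
  [0, 0, 0, 0, 0, 0, 1],
  [0, 0, 0, 0, 0, 0, 1],
  [0, 0, 0, 0, 0, 0, 1],
  [0, 0, 0, 0, 0, -0.2, 1],
  [0, 0, 0, 0, 0, -0.2, 1],
  [0, 0, 0, 0, 0, 0, 1],
])

```text
clock: 8.3
tcp_pos: [0.6419, -0.1999, -0.0133]
orientation: [-0.653, 0.758, 0.001, -0.001]
force: [0.2, 1.3, -0.1]
finger_gap: 0.085
```

Run:
```python
from h import *
s=manip.state();print(s['clock'],s['tcp_pos'],s['force'],s['finger_gap'])
p=cap('wrist','w5');q=cap('side')
cv2.imwrite('pics/s5.png',cv2.resize(cv2.cvtColor(q['pixels'],4)[130:220,290:400],None,fx=6,fy=6))
```

```text
8.3 [ 0.64189354 -0.1999354  -0.01328166] [ 0.19961764  1.32318423 -0.05941507] 0.0850086180073463
```

View pics/w5.png

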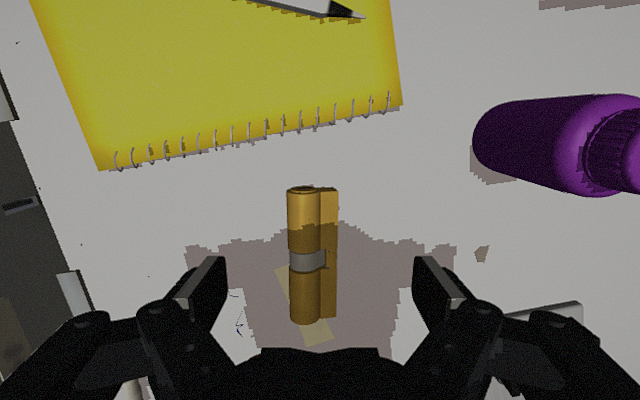

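View pics/s5.png

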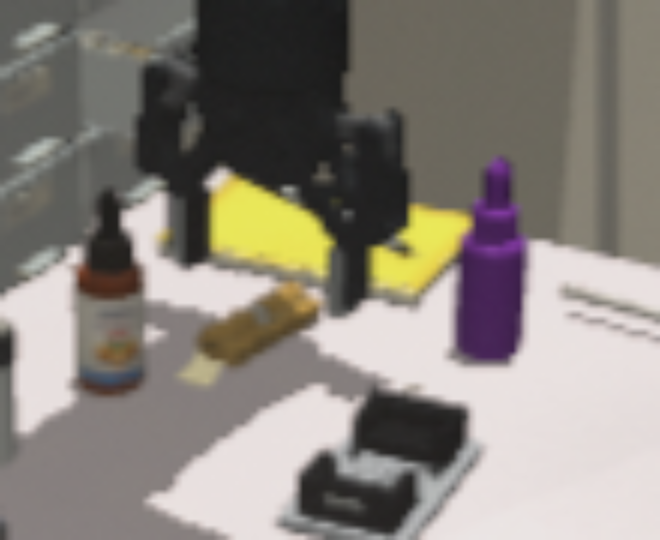

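Run:
```python
from h import *
s=manip.state()
for n in('wrist','side'):
    p=cap(n)
    X,u,v=cloud(p);c=p['pixels'][v,u].astype(int)
    for sx in (-1,1):
        m=(abs(X[:,0]-.643-sx*.048)<.022)&(abs(X[:,1]+.2)<.02)&(X[:,2]>.015)&(X[:,2]<.09)
        Y=X[m];print(n,sx,len(Y),np.round(np.percentile(Y[:,2],[0,1,3,5]),4) if len(Y) else'')
        lo=Y[Y[:,2]<Y[:,2].min()+.006];print(np.round(lo.mean(0),4),np.round(lo.min(0),4),np.round(lo.max(0),4))
p=cap('wrist');B=near(p,(.642,-.197),.045,.006,.022);print(rect(B))
m=manip.outline_of(p,'brass_cylinder')
if m: X,_,_=cloud(p,m[0]['region']);print(rect(X[X[:,2]>.004]),X[:,2].max())
# notch: grey region centre
X,u,v=cloud(p);c=p['pixels'][v,u].astype(int);k=(abs(X[:,0]-.643)<.03)&(abs(X[:,1]+.2)<.03)&(X[:,2]>.008)&((c.max(1)-c.min(1))<25);print('notch',k.sum(),X[k].mean(0))
```

```text
wrist -1 9782 [0.0281 0.0322 0.0362 0.0394]
[ 0.5985 -0.1952  0.0317] [ 0.5909 -0.2049  0.0281] [ 0.6008 -0.1828  0.034 ]
wrist 1 8519 [0.0272 0.0315 0.0353 0.0382]
[ 0.6838 -0.2075  0.0311] [ 0.682  -0.2182  0.0272] [ 0.6879 -0.1957  0.0332]
side -1 126 [0.0289 0.0302 0.0324 0.0355]
[ 0.5953 -0.1887  0.0315] [ 0.5892 -0.2001  0.0289] [ 0.6002 -0.1835  0.0346]
side 1 167 [0.0296 0.0304 0.0316 0.0327]
[ 0.6869 -0.2053  0.0318] [ 0.6841 -0.2166  0.0296] [ 0.695  -0.1958  0.0354]
(array([ 644.1, -200.7]), array([25.6, 72.5]), -0.149)
(array([ 644.1, -200.7]), array([25.6, 72.5]), -0.149) 0.018196443696089665
notch 14922 [ 0.64396464 -0.2143808   0.09768895]
```

Call:
jog_arm([
  [0, 0, 0, 0.08, 0, -0.25, 1],
  [0, 0, 0, 0, 0, -0.22, 1],
  [0, 0, 0, 0, 0, 0, 1],
  [0, 0, 0, 0, 0, 0, 0],
  [0, 0, 0, 0, 0, 0, 0],
  [0, 0, 0, 0, 0, 0, 0],
  [0, 0, 0, 0, 0, 0, 0],
  [0, 0, 0, 0, 0, 0, 0],
])

```text
clock: 9.4
tcp_pos: [0.6458, -0.2001, -0.0252]
orientation: [-0.653, 0.757, -0.0, 0.0]
force: [0.4, -0.2, 1.4]
finger_gap: 0.0234
```

Call:
jog_arm([
  [0, 0, 0, 0, 0, 0, 0],
  [0, 0, 0, 0, 0, 0, 0],
  [0, 0, 0, 0, 0, 0.3, 0],
  [0, 0, 0, 0, 0, 0.7, 0],
  [0, 0, 0, 0, 0, 1, 0],
  [0, 0, 0, 0, 0, 1, 0],
  [0, 0, 0, 0, 0, 0, 0],
  [0, 0, 0, 0, 0, 0, 0],
])

```text
clock: 10.2
tcp_pos: [0.6451, -0.1998, 0.0645]
orientation: [-0.653, 0.758, 0.0, 0.0]
force: [-0.5, 0.7, -2.6]
finger_gap: 0.0231
```

Run:
```python
from h import *
p=cap('wrist','w6');q=cap('side')
cv2.imwrite('pics/s6.png',cv2.resize(cv2.cvtColor(q['pixels'],4)[110:220,290:400],None,fx=5,fy=5))
for n,p in(('w',p),('s',q)):
  m=manip.outline_of(p,'brass_cylinder')
  if m: X,_,_=cloud(p,m[0]['region']);print(n,rect(X),np.percentile(X[:,2],[2,50,98]))
```

```text
w (array([ 644.4, -160.7]), array([ 35.2, 151.5]), -0.147) [0.09695073 0.10325422 0.10669123]
s (array([ 643.2, -179.4]), array([21.8, 39.6]), -0.355) [0.08995253 0.09894772 0.10557023]
```

View pics/w6.png

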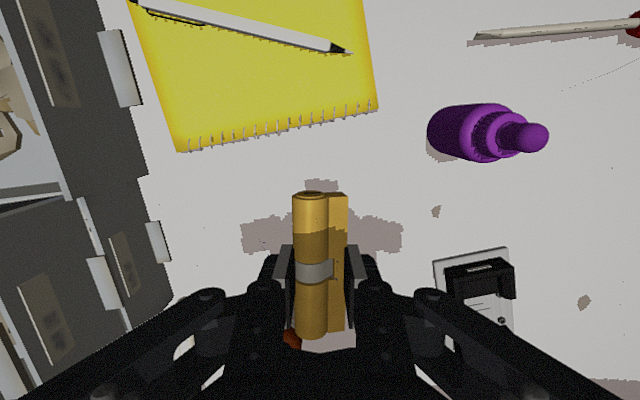

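View pics/s6.png

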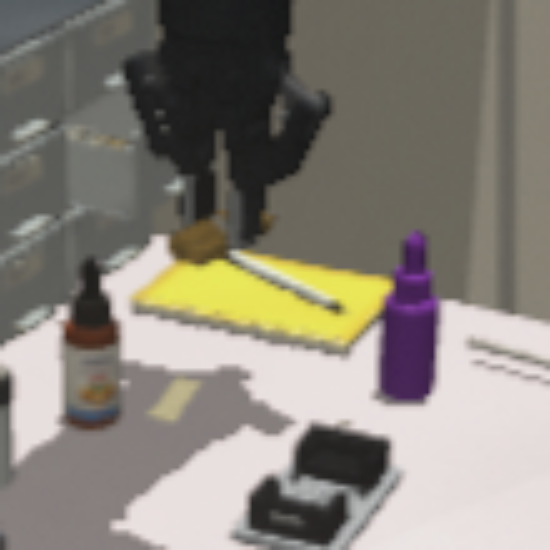

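Call:
jog_arm([
  [0, 0, 0.3, -0.8, 0.7, 0, 0],
  [0, 0, 0.3, -0.8, 0.7, 0, 0],
  [0, 0, 0.3, -0.8, 0.7, 0, 0],
  [0, 0, 0.3, -0.8, 0.7, 0, 0],
  [0, 0, 0.3, -0.8, 0.7, 0, 0],
  [0, 0, 0, 0, 0, 0, 0],
  [0, 0, 0, 0, 0, 0, 0],
  [0, 0, 0, 0, 0, 0, 0],
])

```text
clock: 11.2
tcp_pos: [0.5262, -0.0953, 0.064]
orientation: [0.734, -0.679, 0.0, -0.0]
force: [0.4, 0.1, -2.1]
finger_gap: 0.0232
```

Run:
```python
from h import *
s=manip.state();print(s['tcp_pos'],2*np.arctan2(s['orientation'][1],s['orientation'][0])%(2*np.pi)-np.pi)
p=cap('wrist','w7');q=cap('side');t=cap('top')
def brass(p,s):
    X,u,v=cloud(p);hsv=cv2.cvtColor(p['pixels'],cv2.COLOR_RGB2HSV)[v,u]
    m=(hsv[:,0]>10)&(hsv[:,0]<30)&(hsv[:,1]>90)&(abs(X[:,0]-s[0])<.05)&(abs(X[:,1]-s[1])<.05)&(abs(X[:,2]-s[2]-.033)<.03)
    return X[m],u[m],v[m]
for n,pp in(('w',p),('s',q),('t',t)):
    B,u,v=brass(pp,s['tcp_pos']);print(n,len(B),rect(B) if len(B)>9 else '',np.percentile(B[:,2],[1,99]) if len(B)>9 else '')
    if n=='w':print('rim',rect(B[B[:,2]>np.percentile(B[:,2],99)-.012]))
print('cradle w',rect(near(p,(.525,-.095),.07,.0035,.03)))
c=cloud(p)[0]
```

```text
[ 0.52618477 -0.09533625  0.06401648] 1.6475221960133872
w 6796 (array([523.3, -96.4]), array([46.8, 74.8]), 0.346) [0.09422764 0.1071502 ]
rim (array([523.3, -96.4]), array([46.8, 74.8]), 0.346)
s 121 (array([533. , -89.5]), array([34.5, 73.9]), 0.477) [0.09133432 0.12174928]
t 10 (array([515.7, -68.2]), array([ 3.9, 10.9]), 0.04) [0.098061   0.10304138]
cradle w (array([ 526.3, -106.1]), array([60. , 79.2]), 0.075)
```

View pics/w7.png

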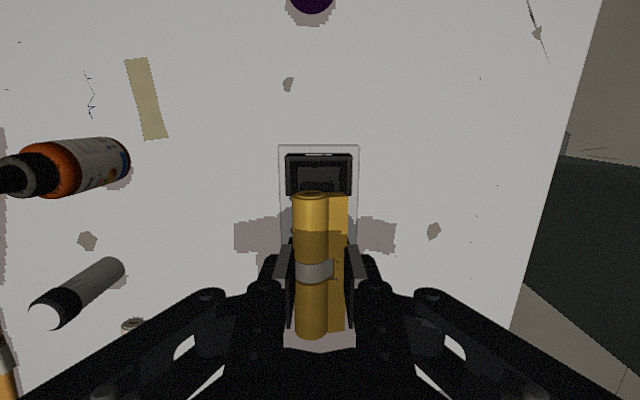

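Run:
```python
from h import *
p=cap('wrist');d=p['depth']
X,u,v=cloud(p);hsv=cv2.cvtColor(p['pixels'],cv2.COLOR_RGB2HSV)[v,u]
g=(hsv[:,0]>10)&(hsv[:,0]<30)&(hsv[:,1]>70)&(u>283)&(u<352)&(v>185)&(v<345)&(X[:,2]>.085)&(X[:,2]<.115)
B=X[g];print(g.sum(),rect(B),np.percentile(B[:,2],[1,50,99]))
a=.0767;R=np.array([[np.cos(a),np.sin(a)],[-np.sin(a),np.cos(a)]])
L=(B[:,:2]-[.5253,-.093])@R.T; print('in cradle frame 1-99%',np.percentile(L,[.3,99.7],axis=0)*1000)
C=near(p,(.525,-.095),.07,.0035,.03);Lc=(C[:,:2]-[.5253,-.093])@R.T;print('cradle',np.percentile(Lc,[0.3,99.7],axis=0)*1000)
C=C[C[:,2]>.018];Lc=(C[:,:2]-[.5253,-.093])@R.T;print('saddle',np.percentile(Lc,[0.3,99.7],axis=0)*1000)
```

```text
6781 (array([524.6, -96. ]), array([26.1, 72.8]), 0.089) [0.09424628 0.10256434 0.10648389]
in cradle frame 1-99% [[-13.52822292 -39.1089354 ]
 [ 11.57395061  32.51920013]]
cradle [[-29.90104349 -52.38579012]
 [ 29.65398133  23.55115486]]
saddle [[-22.95589191 -47.461252  ]
 [ 22.8355752   17.86943334]]
```

Call:
jog_arm([
  [0, 0, 0, 0.02, 0.09, -0.3, 0],
  [0, 0, 0, 0, 0, -0.6, 0],
  [0, 0, 0, 0, 0, -0.5, 0],
  [0, 0, 0, 0, 0, -0.2, 0],
  [0, 0, 0, 0, 0, 0, 0],
  [0, 0, 0, 0, 0, 0, 0],
  [0, 0, 0, 0, 0, 0, 0],
  [0, 0, 0, 0, 0, 0, 0],
])

```text
clock: 12.2
tcp_pos: [0.5266, -0.0924, 0.0169]
orientation: [0.734, -0.679, 0.001, -0.001]
force: [-0.2, -0.0, -2.6]
finger_gap: 0.0227
```

```bash
cat > ins.py <<'E'
from h import *
import sys
s=manip.state();print(s['clock'],s['tcp_pos'],s['force'],2*np.arctan2(s['orientation'][1],s['orientation'][0])%(2*np.pi)-np.pi)
p=cap('wrist',sys.argv[1])
X,u,v=cloud(p);hsv=cv2.cvtColor(p['pixels'],cv2.COLOR_RGB2HSV)[v,u]
z=s['tcp_pos'][2]+.033
g=(hsv[:,0]>10)&(hsv[:,0]<30)&(hsv[:,1]>70)&(u>270)&(u<365)&(v>150)&(v<360)&(abs(X[:,2]-z)<.018)
B=X[g];print(g.sum(),rect(B),np.percentile(B[:,2],[1,50,99]))
a=.0767;R=np.array([[np.cos(a),np.sin(a)],[-np.sin(a),np.cos(a)]]);c=[.5253,-.0935]
print('cyl',np.percentile((B[:,:2]-c)@R.T,[.3,99.7],axis=0)*1000)
C=near(p,(.525,-.095),.07,.0035,.03);L=(C[:,:2]-c)@R.T
C=C[(abs(L[:,0])<33)];hs=C[C[:,2]>.018];
print('base',np.percentile(L,[0.3,99.7],axis=0)*1000,'saddle',np.percentile((hs[:,:2]-c)@R.T,[0.3,99.7],axis=0)*1000)
E
python3 ins.py w8
```

```text
12.2 [ 0.52656872 -0.09235291  0.01691547] [-0.17004742 -0.0040604  -2.62169617] 1.6478855327676873
6807 (array([526.5, -92.8]), array([42. , 72.6]), 0.054) [0.04737254 0.05562859 0.05953479]
cyl [[-12.76689018 -35.41075882]
 [ 12.51457886  36.22079847]]
base [[-29.74418269 -52.05085036]
 [ 29.82289133  41.06685428]] saddle [[-22.78290066 -46.98830857]
 [ 22.89503569  44.71071704]]
```

View pics/w8.png

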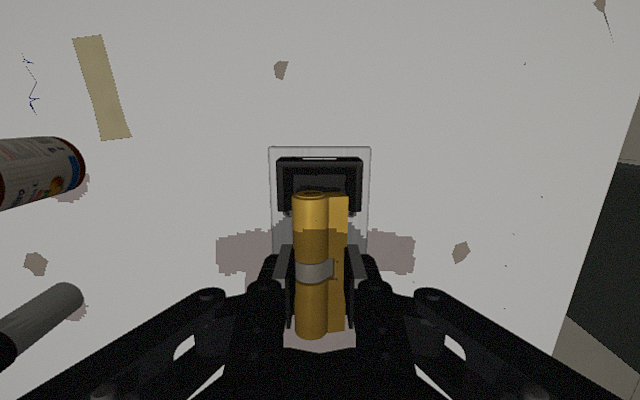

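Call:
jog_arm([
  [0, 0, 0, 0, -0.01, -0.25, 0],
  [0, 0, 0, 0, 0, -0.25, 0],
  [0, 0, 0, 0, 0, -0.2, 0],
  [0, 0, 0, 0, 0, -0.15, 0],
  [0, 0, 0, 0, 0, -0.08, 0],
  [0, 0, 0, 0, 0, 0, 0],
  [0, 0, 0, 0, 0, 0, 0],
  [0, 0, 0, 0, 0, 0, 0],
])

```text
clock: 13.05
tcp_pos: [0.5255, -0.0927, -0.0114]
orientation: [0.734, -0.679, -0.0, 0.0]
force: [-3.7, 1.0, 5.8]
finger_gap: 0.0232
```

```bash
python3 ins.py w9
```

```text
13.05 [ 0.52549991 -0.09273323 -0.01135124] [-3.72495204  1.00681247  5.82458535] 1.647991978500401
7162 (array([525.4, -93.4]), array([42.5, 93.9]), 0.069) [0.0147916  0.02696775 0.031286  ]
cyl [[-18.0821853  -45.19917755]
 [ 18.31611261  44.24745617]]
base [[-29.48258707 -51.96748025]
 [ 29.66819531  45.65411458]] saddle [[-23.08932811 -46.76337972]
 [ 22.85282846  45.80655969]]
```

Call:
jog_arm([
  [0, 0, 0, 0, 0, 0, 0.5],
  [0, 0, 0, 0, 0, 0, 0.7],
  [0, 0, 0, 0, 0, 0, 0.7],
  [0, 0, 0, 0, 0, 0.3, 0.7],
  [0, 0, 0, 0, 0, 0.8, 1],
  [0, 0, 0, 0, 0, 1, 1],
  [0, 0, 0, 0, 0, 1, 1],
  [0, 0, 0, 0, 0, 0.8, 1],
])

```text
clock: 13.9
tcp_pos: [0.5267, -0.0927, 0.1078]
orientation: [0.734, -0.679, 0.001, -0.001]
force: [1.4, 0.2, -0.7]
finger_gap: 0.0857
```

Run:
```python
from h import *
s=manip.state();print(s['clock'],s['tcp_pos'],s['finger_gap'])
p=cap('wrist','w10')
X,u,v=cloud(p);hsv=cv2.cvtColor(p['pixels'],cv2.COLOR_RGB2HSV)[v,u]
g=(hsv[:,0]>10)&(hsv[:,0]<30)&(hsv[:,1]>70)&(abs(X[:,0]-.525)<.04)&(abs(X[:,1]+.093)<.05)&(X[:,2]<.05)&(X[:,2]>.02)
print(rect(X[g]),np.percentile(X[g][:,2],[1,50,99]))
for nm,c,z in(('bottle',(.682,-.121),.085),('white',(.69,-.032),.06),('blue',(.603,.114),.06)):
    Y=near(p,c,.03,z,.12);print(nm,len(Y),circ(Y) if len(Y) else '')
Y=near(p,(.682,-.121),.04,.02,.065);print('bottle body',Y.min(0),Y.max(0))
```

```text
13.9 [ 0.52671841 -0.09271454  0.10782563] 0.08566808602177203
(array([525.1, -93.9]), array([44. , 91.6]), 0.054) [0.0211792  0.02679186 0.03142899]
bottle 653 (array([ 683.4, -123.3]), 6.8)
white 775 (array([691.5, -32.5]), 12.3)
blue 0 
bottle body [ 0.66638387 -0.13974281  0.02002735] [ 0.69522417 -0.10693302  0.06497733]
```

View pics/w10.png

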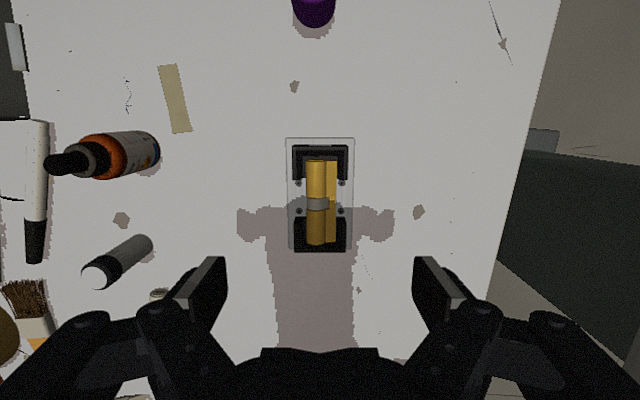

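Call:
jog_arm([
  [0, 0, 0, 0.88, -0.17, 0, 1],
  [0, 0, 0, 0.88, -0.17, 0, 1],
  [0, 0, 0, 0.88, -0.17, 0, 1],
  [0, 0, 0, 0.88, -0.17, 0, 1],
  [0, 0, 0, 0.88, -0.17, 0, 1],
  [0, 0, 0, 0.88, -0.17, 0, 1],
  [0, 0, 0, 0, 0, -0.3, 1],
  [0, 0, 0, 0, 0, 0, 1],
])

```text
clock: 14.75
tcp_pos: [0.6832, -0.1232, 0.0943]
orientation: [0.734, -0.68, -0.002, 0.001]
force: [-0.5, 0.3, 0.2]
finger_gap: 0.0856
```

Run:
```python
from h import *
s=manip.state();print(s['clock'],s['tcp_pos'],s['finger_gap'])
p=cap('wrist','w11')
Y=near(p,(.683,-.122),.03,.085,.12);print(len(Y),circ(Y) if len(Y) else '')
```

```text
14.75 [ 0.68324446 -0.12319876  0.0942909 ] 0.08559354765641308
458 (array([ 684.5, -123. ]), 6.7)
```

View pics/w11.png

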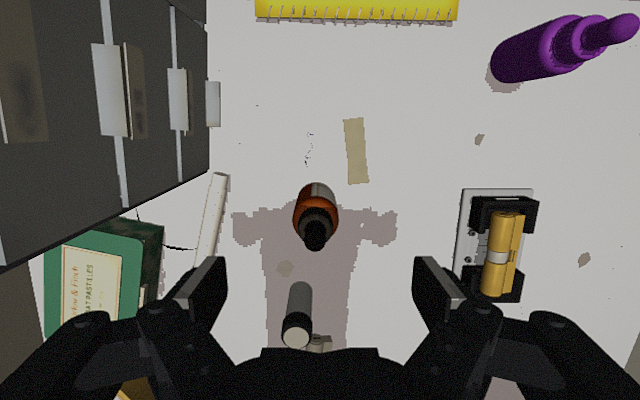

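Call:
jog_arm([
  [0, 0, 0, 0.04, 0, -0.8, 1],
  [0, 0, 0, 0, 0, -1, 1],
  [0, 0, 0, 0, 0, -0.7, 1],
  [0, 0, 0, 0, 0, -0.3, 0.8],
  [0, 0, 0, 0, 0, 0, 0],
  [0, 0, 0, 0, 0, 0, 0],
  [0, 0, 0, 0, 0, 0, 0],
  [0, 0, 0, 0, 0, 0, 0],
], newtons=30)

```text
clock: 15.6
tcp_pos: [0.6867, -0.1234, 0.0144]
orientation: [0.734, -0.679, 0.001, -0.001]
force: [-0.8, 1.0, 4.3]
finger_gap: 0.0309
```

Call:
jog_arm([
  [0, 0, 0, 0, 0, 0, 0],
  [0, 0, 0, 0, 0, 0.6, 0],
  [0, 0, 0, 0, 0, 1, 0],
  [0, 0, 0, -0.5, 0.2, 0.4, 0],
  [0, 0, 0, -0.8, 0.35, 0, 0],
  [0, 0, 0, -0.8, 0.35, 0, 0],
  [0, 0, 0, -0.7, 0.28, 0, 0],
  [0, 0, 0, 0, 0, 0, 0],
])

```text
clock: 16.4
tcp_pos: [0.5987, -0.087, 0.0724]
orientation: [0.734, -0.679, -0.001, 0.0]
force: [-0.9, 0.1, -1.4]
finger_gap: 0.031
```

Run:
```python
from h import *
s=manip.state();print(s['clock'],s['tcp_pos'],s['finger_gap'],s['force'])
p=cap('wrist','w12');q=cap('side')
cv2.imwrite('pics/s12.png',cv2.resize(cv2.cvtColor(q['pixels'],4)[110:240,270:420],None,fx=5,fy=5))
t=cap('top')
for n,p in(('s',q),('t',t),('w',p)):
  for o in manip.outline_of(p,'oil_bottle')[:2]:
    X,_,_=cloud(p,o['region']);print(n,o['extent'],np.round(np.percentile(X,[3,50,97],axis=0),3).tolist())
```

```text
16.4 [ 0.59869175 -0.08702962  0.07238074] 0.030967559041738434 [-0.85279194  0.101487   -1.36886054]
s [373.8, 173.6, 13.7, 29.1] [[0.527, -0.313, -0.001], [0.539, -0.235, 0.041], [0.558, -0.226, 0.088]]
t [410.4, 201.6, 18.9, 15.9] [[0.527, -0.253, 0.017], [0.538, -0.239, 0.061], [0.554, -0.229, 0.1]]
t [336.2, 171.0, 5.5, 6.8] [[0.586, -0.079, 0.062], [0.591, -0.074, 0.089], [0.599, -0.071, 0.113]]
w [319.5, 279.9, 66.3, 141.5] [[0.584, -0.103, 0.068], [0.598, -0.094, 0.125], [0.611, -0.083, 0.157]]
w [418.5, 6.7, 40.0, 11.2] [[0.534, -0.234, 0.002], [0.544, -0.23, 0.013], [0.553, -0.229, 0.026]]
```

View pics/s12.png

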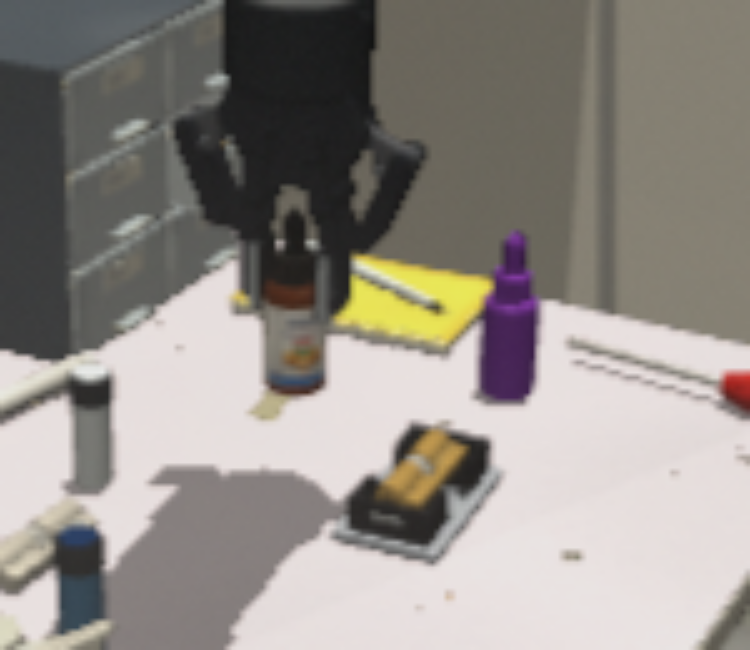

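View pics/w12.png

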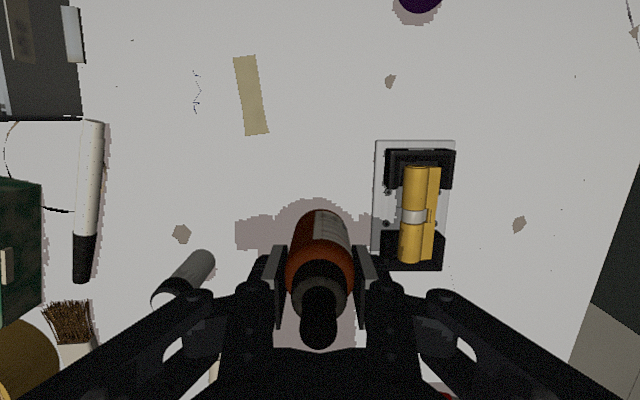

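Call:
jog_arm([
  [0, 0, 0, 0.1, -0.03, -0.5, 0],
  [0, 0, 0, 0, 0, -0.7, 0],
  [0, 0, 0, 0, 0, -0.4, 0],
  [0, 0, 0, 0, 0, -0.2, 0],
  [0, 0, 0, 0, 0, -0.12, 0],
  [0, 0, 0, 0, 0, 0, 0],
  [0, 0, 0, 0, 0, 0, 0.6],
  [0, 0, 0, 0, 0, 0, 0.7],
])

```text
clock: 17.5
tcp_pos: [0.6053, -0.0887, 0.0153]
orientation: [0.734, -0.679, 0.001, -0.001]
force: [0.0, -0.6, 0.7]
finger_gap: 0.0587
```

Call:
jog_arm([
  [0, 0, 0, 0, 0, 0, 0.8],
  [0, 0, 0, 0, 0, 0.1, 0.9],
  [0, 0, 0, 0, 0, 0.6, 1],
  [0, 0, 0, 0, 0, 1, 1],
  [0, 0, 0, 0, 0, 1, 1],
  [0, 0, 0, 0, 0, 0.8, 1],
  [0, 0, 0, 0.7, 0.4, 0, 1],
  [0, 0, 0, 1, 0.5, 0, 1],
])

```text
clock: 18.3
tcp_pos: [0.6559, -0.062, 0.1223]
orientation: [0.733, -0.68, 0.001, -0.001]
force: [0.4, -0.6, 0.1]
finger_gap: 0.0855
```

Run:
```python
from h import *
s=manip.state();print(s['clock'],s['tcp_pos'],s['finger_gap'],s['force'])
p=cap('wrist','w13');t=cap('top');q=cap('side')
for n,p in(('w',p),('t',t),('s',q)):
    Y=near(p,(.6,-.088),.035,.085,.12);print(n,'bottle',len(Y),circ(Y) if len(Y) else '', Y[:,2].max() if len(Y) else '')
    Y=near(p,(.691,-.032),.03,.06,.08);print(n,'white',len(Y),circ(Y) if len(Y) else '')
```

```text
18.3 [ 0.65592538 -0.06198368  0.12225942] 0.08551904961727057 [ 0.40122451 -0.55293762  0.11759243]
w bottle 382 (array([603.4, -88.4]), 6.7) 0.10147160379759634
w white 689 (array([692.4, -32. ]), 12.2)
t bottle 31 (array([603.6, -87.8]), 6.3) 0.10314140939808014
t white 86 (array([693.6, -32.6]), 12.1)
s bottle 28 (array([602.7, -84. ]), 7.2) 0.10079526494103225
s white 39 (array([694.1, -29.9]), 12.2)
```

View pics/w13.png

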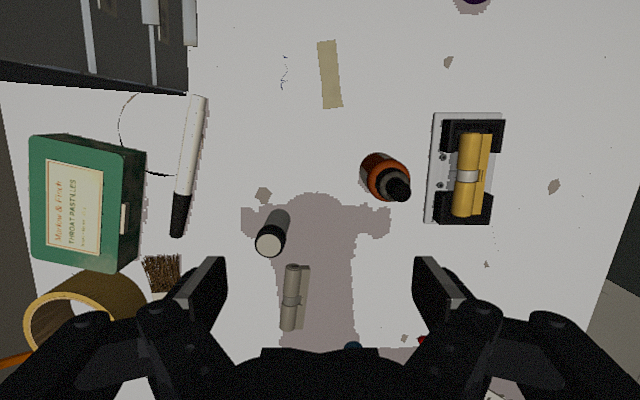

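Call:
jog_arm([
  [0, 0, 0, 0.65, 0.5, -0.3, 1],
  [0, 0, 0, 0.6, 0.5, -0.6, 1],
  [0, 0, 0, 0, 0, -1, 1],
  [0, 0, 0, 0, 0, -1, 1],
  [0, 0, 0, 0, 0, -0.7, 1],
  [0, 0, 0, 0, 0, -0.27, 1],
  [0, 0, 0, 0, 0, 0, 0],
  [0, 0, 0, 0, 0, 0, 0],
])

```text
clock: 19.25
tcp_pos: [0.6938, -0.032, 0.005]
orientation: [0.734, -0.679, 0.001, -0.001]
force: [1.0, -0.5, 0.8]
finger_gap: 0.059
```

Call:
jog_arm([
  [0, 0, 0, 0, 0, 0, 0],
  [0, 0, 0, 0, 0, 0, 0],
  [0, 0, 0, 0, 0, 0, 0],
  [0, 0, 0, 0, 0, 0.3, 0],
  [0, 0, 0, 0, 0, 0.7, 0],
  [0, 0, 0, 0, 0, 1, 0],
  [0, 0, 0, 0, 0, 0.6, 0],
  [0, 0, 0, 0, 0, 0, 0],
])

```text
clock: 20.05
tcp_pos: [0.6955, -0.0316, 0.086]
orientation: [0.734, -0.679, 0.003, -0.003]
force: [0.4, 0.2, -0.0]
finger_gap: 0.0235
```

Run:
```python
from h import *
s=manip.state();print(s['clock'],s['tcp_pos'],s['finger_gap'],s['force'])
p=cap('wrist','w14');q=cap('side')
cv2.imwrite('pics/s14.png',cv2.resize(cv2.cvtColor(q['pixels'],4)[120:240,230:380],None,fx=5,fy=5))
```

```text
20.05 [ 0.69549464 -0.03160179  0.08604884] 0.02352836923776913 [ 0.37054004  0.18868662 -0.01690089]
```

View pics/s14.png

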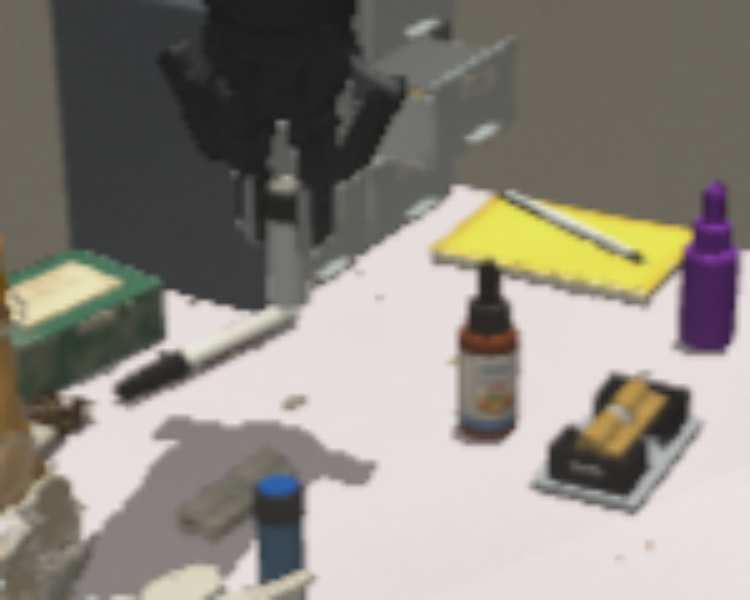

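View pics/w14.png

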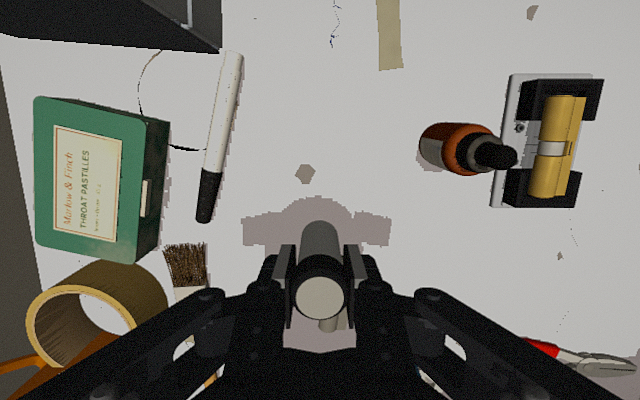

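Call:
jog_arm([
  [0, 0, 0, -0.5, 0.4, 0, 0],
  [0, 0, 0, -0.9, 0.4, 0, 0],
  [0, 0, 0, -0.9, 0.27, 0, 0],
  [0, 0, 0, -0.9, 0, 0, 0],
  [0, 0, 0, -0.9, 0, 0, 0],
  [0, 0, 0, -0.9, 0, 0, 0],
  [0, 0, 0, -0.87, 0, 0, 0],
  [0, 0, 0, 0, 0, -0.3, 0],
])

```text
clock: 20.95
tcp_pos: [0.5133, -0.0001, 0.0722]
orientation: [0.734, -0.679, -0.001, 0.001]
force: [0.9, 0.0, -0.5]
finger_gap: 0.0234
```

Call:
jog_arm([
  [0, 0, 0, 0, 0, -0.7, 0],
  [0, 0, 0, 0, 0, -0.8, 0],
  [0, 0, 0, 0, 0, -0.4, 0],
  [0, 0, 0, 0, 0, -0.2, 0],
  [0, 0, 0, 0, 0, 0, 0],
  [0, 0, 0, 0, 0, 0, 0],
  [0, 0, 0, 0, 0, 0, 0],
  [0, 0, 0, 0, 0, 0, 0],
])

```text
clock: 21.75
tcp_pos: [0.5176, 0.0005, 0.0104]
orientation: [0.734, -0.679, 0.0, -0.001]
force: [-1.3, 0.2, -0.0]
finger_gap: 0.0233
```

Run:
```python
from h import *
s=manip.state();print(s['clock'],s['tcp_pos'],s['finger_gap'],s['force'])
p=cap('wrist','w15');q=cap('side');t=cap('top')
for n,x in(('w',p),('s',q),('t',t)):
  for o in manip.outline_of(x,'white_tube')[:1]:
    X,_,_=cloud(x,o['region']);print(n,o['extent'],np.round(np.percentile(X,[1,50,99],axis=0),3).tolist())
```

```text
21.75 [5.17623672e-01 4.62140096e-04 1.03932200e-02] 0.023279146507779857 [-1.32139191  0.21578329 -0.03796316]
w [320.4, 270.6, 59.2, 97.6] [[0.506, -0.012, 0.008], [0.517, -0.007, 0.069], [0.527, 0.009, 0.072]]
s [339.2, 216.7, 9.0, 24.7] [[0.506, -0.003, 0.006], [0.515, 0.009, 0.039], [0.527, 0.015, 0.072]]
t [187.6, 265.7, 94.9, 31.8] [[0.359, 0.166, 0.007], [0.379, 0.36, 0.014], [0.424, 0.38, 0.02]]
```

View pics/w15.png

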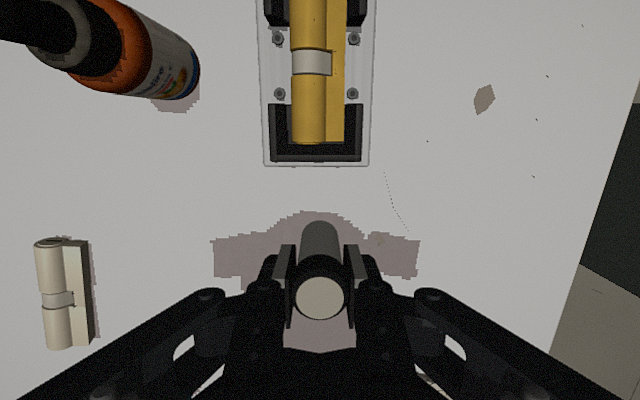

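Call:
jog_arm([
  [0, 0, 0, 0.03, 0, -0.1, 0],
  [0, 0, 0, 0, 0, -0.08, 0],
  [0, 0, 0, 0, 0, 0, 0],
  [0, 0, 0, 0, 0, 0, 0],
  [0, 0, 0, 0, 0, 0, 0.5],
  [0, 0, 0, 0, 0, 0, 0.8],
  [0, 0, 0, 0, 0, 0, 0.9],
  [0, 0, 0, 0, 0, 0.2, 1],
])

```text
clock: 22.85
tcp_pos: [0.5171, 0.0001, 0.0095]
orientation: [0.734, -0.679, -0.001, 0.001]
force: [-0.6, -0.2, -0.2]
finger_gap: 0.08
```

Call:
jog_arm([
  [0, 0, 0, 0, 0, 0.6, 1],
  [0, 0, 0, 0, 0, 1, 1],
  [0, 0, 0, 0, 0, 1, 1],
  [0, 0, 0, 0.5, 0.5, 0.7, 1],
  [0, 0, 0, 0.6, 0.8, 0, 1],
  [0, 0, 0, 0.6, 0.8, 0, 1],
  [0, 0, 0, 0.6, 0.8, 0, 1],
  [0, 0, 0, 0, 0, 0, 1],
])

```text
clock: 23.65
tcp_pos: [0.5891, 0.0898, 0.1094]
orientation: [0.735, -0.678, 0.001, -0.001]
force: [0.4, -0.2, -0.5]
finger_gap: 0.0851
```

Run:
```python
from h import *
s=manip.state();print(s['clock'],s['tcp_pos'],s['finger_gap'],s['force'])
p=cap('wrist','w16');q=cap('side');t=cap('top')
for n,x in(('w',p),('s',q),('t',t)):
    for nm,c in(('white',(.517,0)),('blue',(.603,.114))):
        Y=near(x,c,.03,.06,.08);print(n,nm,len(Y),circ(Y) if len(Y) else '',Y[:,2].max() if len(Y) else '')
```

```text
23.65 [0.58911109 0.08982091 0.10939581] 0.08510062373480803 [ 0.42369816 -0.24889459 -0.54709911]
w white 1134 (array([5.17e+02, 5.00e-01]), 11.9) 0.06810923053334123
w blue 774 (array([603.6, 114.3]), 12.0) 0.0682960660203763
s white 49 (array([517.9,   2.7]), 12.1) 0.06687762510205786
s blue 53 (array([603.5, 115.1]), 13.2) 0.06835658973640901
t white 87 (array([518.4,   0. ]), 11.8) 0.0703540583001202
t blue 0
```

View pics/w16.png

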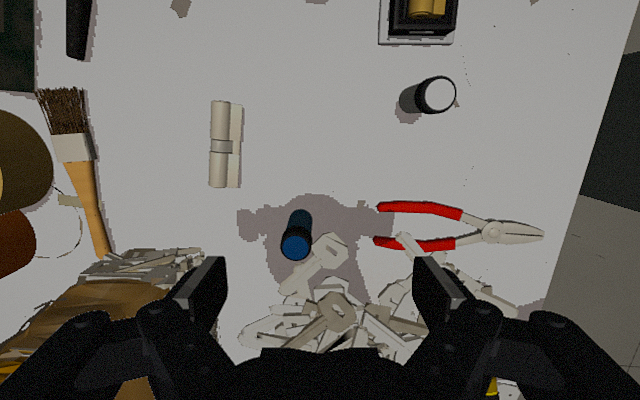

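Run:
```python
from h import *
p=cap('wrist');t=cap('top')
for n,x in(('w',p),('t',t)):
  X,_,_=cloud(x)
  for x0,x1,y0,y1 in((.53,.59,.1,.13),(.617,.68,.1,.13),(.53,.68,.06,.1),(.53,.66,.13,.16),(.66,.7,.07,.16)):
    m=(X[:,0]>x0)&(X[:,0]<x1)&(X[:,1]>y0)&(X[:,1]<y1)&(X[:,2]<.1)
    print(n,(x0,x1,y0,y1),m.sum(),np.round(np.percentile(X[m][:,2],[50,95,100]),3) if m.any() else '')
```

```text
w (0.53, 0.59, 0.1, 0.13) 1962 [-0.     0.004  0.011]
w (0.617, 0.68, 0.1, 0.13) 1992 [-0.     0.001  0.002]
w (0.53, 0.68, 0.06, 0.1) 7140 [-0.     0.013  0.018]
w (0.53, 0.66, 0.13, 0.16) 3119 [-0.     0.01   0.012]
w (0.66, 0.7, 0.07, 0.16) 4022 [-0.     0.036  0.061]
t (0.53, 0.59, 0.1, 0.13) 75 [0.001 0.01  0.014]
t (0.617, 0.68, 0.1, 0.13) 0 
t (0.53, 0.68, 0.06, 0.1) 830 [0.001 0.012 0.02 ]
t (0.53, 0.66, 0.13, 0.16) 307 [0.002 0.012 0.014]
t (0.66, 0.7, 0.07, 0.16) 91 [0.011 0.019 0.021]
```

Call:
jog_arm([
  [0, 0, 0, 0.3, 0.4, 0, 1],
  [0, 0, 0, 0.23, 0.42, -0.4, 1],
  [0, 0, 0, 0, 0, -1, 1],
  [0, 0, 0, 0, 0, -1, 1],
  [0, 0, 0, 0, 0, -0.7, 1],
  [0, 0, 0, 0, 0, -0.3, 1],
  [0, 0, 0, 0, 0, 0, 0],
  [0, 0, 0, 0, 0, 0, 0],
])

```text
clock: 24.7
tcp_pos: [0.6037, 0.1124, 0.0078]
orientation: [0.734, -0.679, 0.0, -0.001]
force: [0.4, 0.4, -0.5]
finger_gap: 0.059
```

Call:
jog_arm([
  [0, 0, 0, 0, 0, 0, 0],
  [0, 0, 0, 0, 0, 0, 0],
  [0, 0, 0, 0, 0, 0, 0],
  [0, 0, 0, 0, 0, 0.3, 0],
  [0, 0, 0, 0, 0, 0.7, 0],
  [0, 0, 0, 0, 0, 1, 0],
  [0, 0, 0, 0, 0, 1, 0],
  [0, 0, 0, 0, 0, 1, 0],
])

```text
clock: 25.5
tcp_pos: [0.6026, 0.1118, 0.1291]
orientation: [0.734, -0.679, 0.0, -0.0]
force: [-0.6, 0.0, 0.5]
finger_gap: 0.0233
```

Run:
```python
from h import *
s=manip.state();print(s['clock'],s['tcp_pos'],s['finger_gap'],s['force'])
p=cap('wrist','w17');q=cap('side','s17')
```

```text
25.5 [0.60261855 0.11176849 0.12911127] 0.023322561738341446 [-0.60131854  0.04293183  0.46982336]
```

View pics/w17.png

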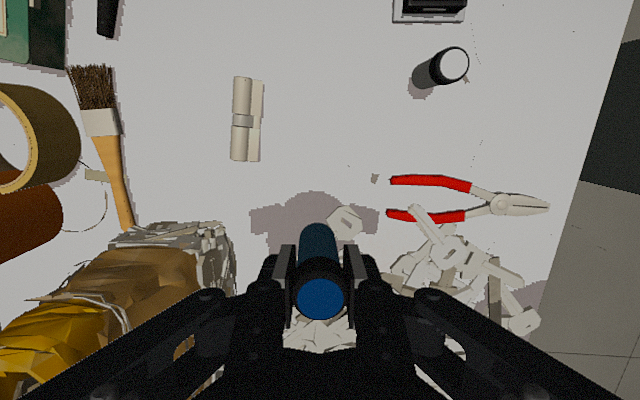

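View pics/s17.png

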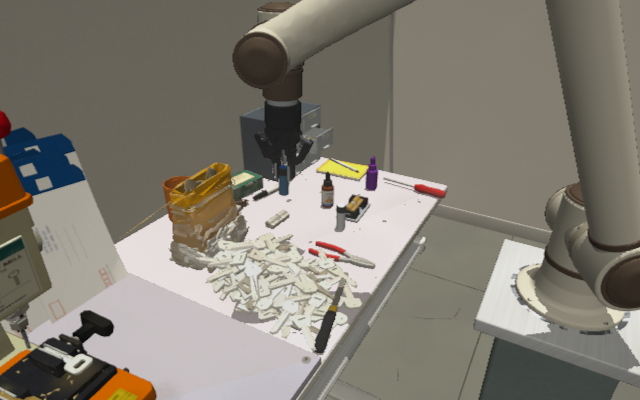

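Call:
jog_arm([
  [0, 0, 0, -0.23, -0.8, 0, 0],
  [0, 0, 0, -0.23, -1, 0, 0],
  [0, 0, 0, -0.23, -1, 0, 0],
  [0, 0, 0, -0.23, -1, 0, 0],
  [0, 0, 0, -0.23, -1, 0, 0],
  [0, 0, 0, -0.23, -1, 0, 0],
  [0, 0, 0, -0.23, -1, 0, 0],
  [0, 0, 0, -0.23, -1, 0, 0],
])

```text
clock: 26.4
tcp_pos: [0.5468, -0.1232, 0.1272]
orientation: [0.734, -0.679, -0.0, 0.0]
force: [0.8, -0.1, -0.1]
finger_gap: 0.023
```

Call:
jog_arm([
  [0, 0, 0, -0.23, -1, 0, 0],
  [0, 0, 0, -0.23, -1, 0, 0],
  [0, 0, 0, 0, 0, -0.5, 0],
  [0, 0, 0, 0, 0, -1, 0],
  [0, 0, 0, 0, 0, -0.8, 0],
  [0, 0, 0, 0, 0, -0.4, 0],
  [0, 0, 0, 0, 0, 0, 0],
  [0, 0, 0, 0, 0, 0, 0],
])

```text
clock: 27.2
tcp_pos: [0.5345, -0.1822, 0.047]
orientation: [0.734, -0.679, 0.001, -0.0]
force: [-0.5, 0.0, 0.7]
finger_gap: 0.0232
```

Run:
```python
from h import *
s=manip.state();print(s['clock'],s['tcp_pos'],s['finger_gap'],s['force'])
p=cap('wrist','w18');q=cap('side')
for n,x in(('w',p),('s',q)):
  for o in manip.outline_of(x,'blue_tube')[:1]:
    X,_,_=cloud(x,o['region']);print(n,o['extent'],np.round(np.percentile(X,[1,50,99],axis=0),3).tolist())
cv2.imwrite('pics/s18.png',cv2.resize(cv2.cvtColor(q['pixels'],4)[110:240,270:420],None,fx=5,fy=5))
```

```text
27.2 [ 0.53453081 -0.18215863  0.04696542] 0.023214864438287686 [-0.52543247  0.04277997  0.71305659]
s [363.3, 173.7, 6.8, 22.4] [[0.524, -0.185, 0.041], [0.532, -0.171, 0.077], [0.545, -0.165, 0.106]]
```

View pics/w18.png

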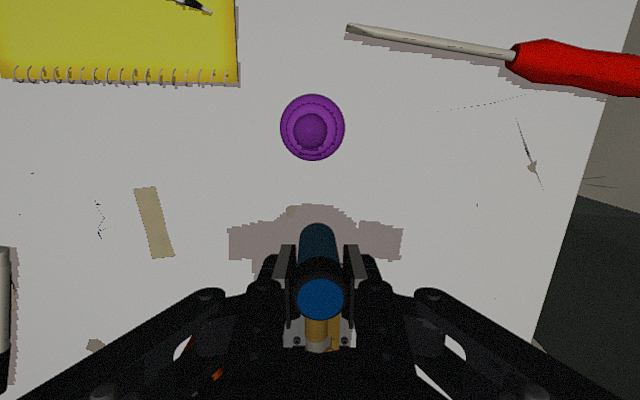

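View pics/s18.png

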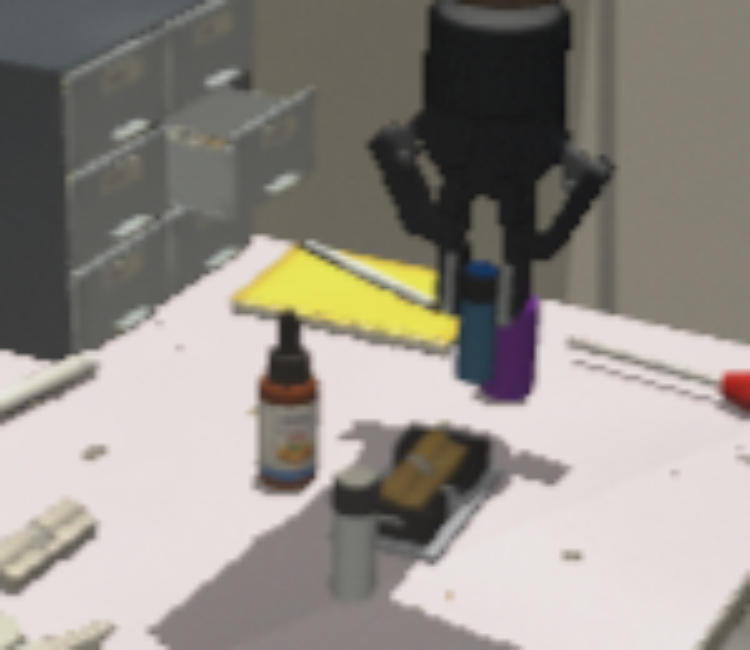

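Call:
jog_arm([
  [0, 0, 0, 0, 0, -0.4, 0],
  [0, 0, 0, 0, 0, -0.5, 0],
  [0, 0, 0, 0, 0, -0.25, 0],
  [0, 0, 0, 0, 0, -0.12, 0],
  [0, 0, 0, 0, 0, 0, 0],
  [0, 0, 0, 0, 0, 0, 0],
  [0, 0, 0, 0, 0, 0, 0.5],
  [0, 0, 0, 0, 0, 0, 0.8],
])

```text
clock: 28.2
tcp_pos: [0.5342, -0.1821, 0.0081]
orientation: [0.734, -0.679, 0.0, -0.0]
force: [0.7, 0.1, 0.3]
finger_gap: 0.0515
```

Call:
jog_arm([
  [0, 0, 0, 0, 0, 0, 1],
  [0, 0, 0, 0, 0, 0.3, 1],
  [0, 0, 0, 0, 0, 1, 1],
  [0, 0, 0, 0, 0, 1, 1],
  [0, 0, 0, 0, 0, 1, 1],
  [0, 0, -1, 0, -0.3, 0.5, 1],
  [0, 0, -1, -0.5, -0.5, 0, 1],
  [0, 0, -1, -0.8, -0.5, 0, 1],
])

```text
clock: 29.0
tcp_pos: [0.496, -0.2214, 0.1235]
orientation: [-0.562, 0.827, -0.001, 0.001]
force: [-1.0, -0.5, -0.1]
finger_gap: 0.0855
```

Call:
jog_arm([
  [0, 0, -1, -0.9, -0.5, 0, 1],
  [0, 0, -1, -0.9, -0.5, 0, 1],
  [0, 0, -1, -0.9, -0.5, 0, 1],
  [0, 0, -1, -0.8, -0.3, 0, 1],
  [0, 0, -1, 0, 0, 0, 1],
  [0, 0, -1, 0, 0, 0, 1],
  [0, 0, -1, 0, 0, 0, 1],
  [0, 0, 0, 0, 0, 0, 1],
])

```text
clock: 29.8
tcp_pos: [0.3899, -0.2752, 0.1228]
orientation: [-0.074, 0.997, -0.0, 0.001]
force: [-0.5, -0.3, -0.2]
finger_gap: 0.0856
```

Run:
```python
from h import *
s=manip.state();print(s['clock'],s['tcp_pos'],s['finger_gap'],s['force'],2*np.arctan2(s['orientation'][1],s['orientation'][0])%(2*np.pi)-np.pi)
p=cap('wrist','w19');q=cap('side');t=cap('top')
for n,x in(('w',p),('s',q),('t',t)):
    Y=near(x,(.533,-.18),.025,.06,.08);print(n,'blue',len(Y),circ(Y) if len(Y) else '',Y[:,2].max() if len(Y) else '')
    H=near(x,(.39,-.29),.04,.008,.04);H=H[H[:,2]>.014];print(n,rect(H),np.percentile(H[:,2],[50,99]),np.percentile(H,[.5,99.5],axis=0))
    for o in manip.outline_of(x,'screwdriver')[:1]:
        X,_,_=cloud(x,o['region']);print(rect(X[(X[:,2]<.03)&(X[:,2]>.004)]),o['extent'])
```

```text
29.8 [ 0.38991783 -0.27523813  0.12280835] 0.08562369085244496 [-0.52647092 -0.2897064  -0.24492414] 0.1478855542019799
w blue 2 (array([ 521.8, -179.2]), 0.8) 0.06128547349097338
w (array([ 389.3, -292.7]), array([22.7, 80. ]), 1.502) [0.02019491 0.02276761] [[ 0.35025935 -0.30415218  0.01405586]
 [ 0.42414661 -0.28055449  0.02296283]]
(array([ 429.8, -295.9]), array([ 24.4, 193.5]), 1.495) [297.4, 224.4, 54.7, 186.2]
s blue 37 (array([ 534.2, -176.5]), 11.5) 0.0678162895965817
s (array([ 386.6, -289.3]), array([24.1, 74.5]), 1.511) [0.01896242 0.02273835] [[ 0.35121858 -0.30030662  0.01402596]
 [ 0.42401766 -0.27591906  0.02281988]]
(array([ 429.5, -291.3]), array([ 20.4, 188.4]), 1.475) [413.9, 186.9, 62.5, 21.9]
t blue 8 (array([ 544.1, -182.5]), 6.1) 0.0679194975709726
t (array([ 355.3, -291. ]), array([ 7. , 19.5]), -0.004) [0.02137989 0.02421791] [[ 0.35171351 -0.30071817  0.01503982]
 [ 0.35876399 -0.28129307  0.02426416]]
(array([456.9, 110.9]), array([ 45.1, 149.2]), 1.54) [258.2, 236.9, 17.5, 67.0]
```

View pics/w19.png

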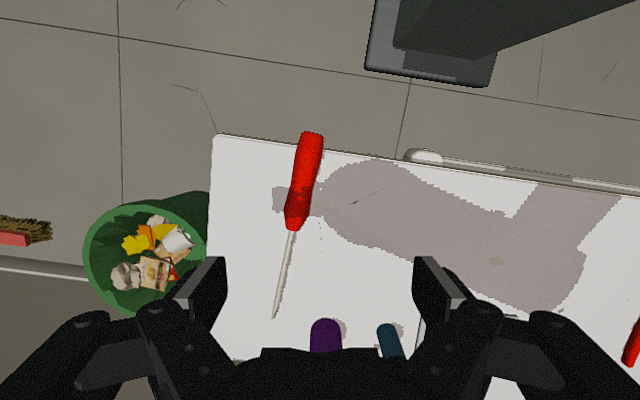

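Call:
jog_arm([
  [0, 0, -1, -0.2, -0.3, 0, 1],
  [0, 0, -0.48, -0.13, -0.27, -0.4, 1],
  [0, 0, 0, 0, 0, -1, 1],
  [0, 0, 0, 0, 0, -1, 1],
  [0, 0, 0, 0, 0, -1, 1],
  [0, 0, 0, 0, 0, -0.6, 1],
  [0, 0, 0, 0, 0, -0.3, 1],
  [0, 0, 0, 0, 0, 0, 1],
], newtons=50)

```text
clock: 30.9
tcp_pos: [0.3794, -0.292, -0.0078]
orientation: [0.037, 0.999, 0.0, -0.001]
force: [0.4, -0.7, -0.4]
finger_gap: 0.0854
```

Run:
```python
from h import *
s=manip.state();print(s['clock'],s['tcp_pos'],s['finger_gap'],s['force'],2*np.arctan2(s['orientation'][1],s['orientation'][0])%(2*np.pi)-np.pi)
p=cap('wrist','w20')
H=near(p,(.39,-.29),.04,.008,.03);c=H[H[:,2]>.012];print(rect(c))
for o in manip.outline_of(p,'screwdriver')[:1]:
    X,_,_=cloud(p,o['region']);print(rect(X[(X[:,2]<.03)&(X[:,2]>.004)]),o['extent'])
```

```text
30.9 [ 0.37937167 -0.29197338 -0.00782383] 0.08539032290887365 [ 0.44086422 -0.73493382 -0.41437787] -0.07358122457128857
(array([ 389.8, -293.1]), array([24.1, 80.9]), 1.505)
(array([ 385.8, -292.9]), array([ 25. , 105.4]), 1.497) [316.5, 259.8, 52.3, 184.8]
```

View pics/w20.png

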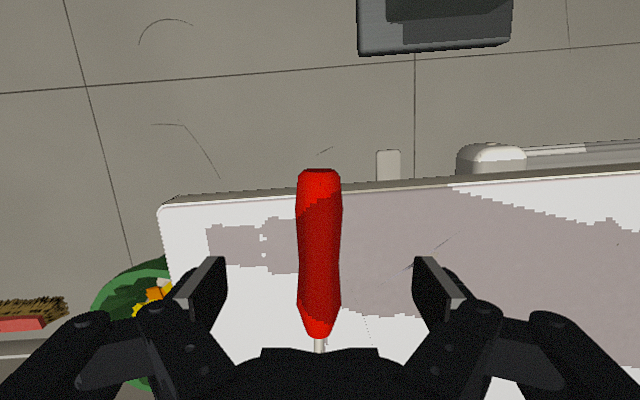

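Call:
jog_arm([
  [0, 0, 0, 0, 0, -0.3, 1],
  [0, 0, 0, 0, 0, -0.23, 1],
  [0, 0, 0, 0, 0, 0, 0],
  [0, 0, 0, 0, 0, 0, 0],
  [0, 0, 0, 0, 0, 0, 0],
  [0, 0, 0, 0, 0, 0, 0],
  [0, 0, 0, 0, 0, 0, 0],
  [0, 0, 0, 0, 0, 0, 0],
])

```text
clock: 31.8
tcp_pos: [0.3801, -0.2923, -0.0223]
orientation: [0.037, 0.999, -0.0, 0.0]
force: [-1.1, -0.1, 4.1]
finger_gap: 0.0221
```

Call:
jog_arm([
  [0, 0, 0, 0, 0, 0.4, 0],
  [0, 0, 0, 0, 0, 0.8, 0],
  [0, 0, 0, 0, 0, 1, 0],
  [0, 0, 0, 0, 0, 1, 0],
  [0, 0, 0, 0, 0, 0.8, 0],
  [0, 0, 0, 0, 0, 0, 0],
  [0, 0, 0, 0, 0, 0, 0],
  [0, 0, 0, 0, 0, 0, 0],
])

```text
clock: 32.6
tcp_pos: [0.3788, -0.2917, 0.0959]
orientation: [0.037, 0.999, 0.001, -0.001]
force: [0.1, 0.0, -1.1]
finger_gap: 0.0225
```

Run:
```python
from h import *
s=manip.state();print(s['clock'],s['tcp_pos'],s['finger_gap'],s['force'],2*np.arctan2(s['orientation'][1],s['orientation'][0])%(2*np.pi)-np.pi)
p=cap('wrist','w21');q=cap('side');cv2.imwrite('pics/s21.png',cv2.resize(cv2.cvtColor(q['pixels'],4)[110:240,300:480],None,fx=4,fy=4))
```

```text
32.6 [ 0.37882306 -0.29168615  0.09589902] 0.022529754986903287 [ 0.12862396  0.00684556 -1.14643112] -0.07465380579297909
```

View pics/s21.png

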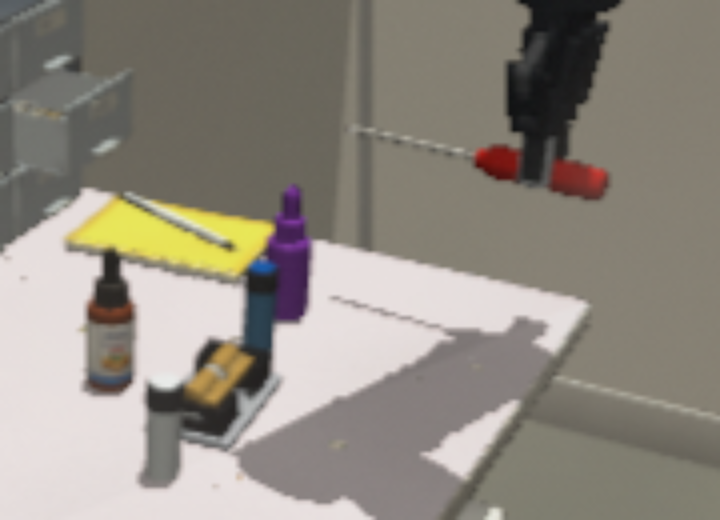

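View pics/w21.png

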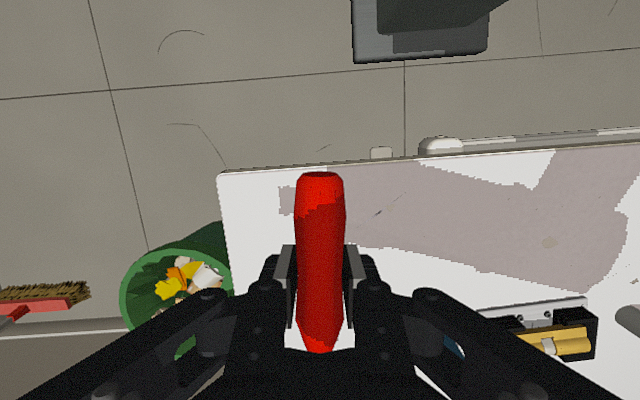

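Call:
jog_arm([
  [0, 0, 0.6, 0.3, 0.5, 0.1, 0],
  [0, 0, 1, 0.3, 0.6, 0, 0],
  [0, 0, 1, 0.3, 0.6, 0, 0],
  [0, 0, 1, 0.3, 0.6, 0, 0],
  [0, 0, 1, 0.3, 0.6, 0, 0],
  [0, 0, 1, 0.3, 0.6, 0, 0],
  [0, 0, 1, 0.4, 0.6, 0, 0],
  [0, 0, 1, 0.4, 0.65, 0, 0],
])

```text
clock: 33.5
tcp_pos: [0.4577, -0.149, 0.0992]
orientation: [-0.511, 0.86, 0.001, -0.001]
force: [0.0, -0.0, -1.2]
finger_gap: 0.0225
```

Call:
jog_arm([
  [0, 0, 1, 0, 0, 0, 0],
  [0, 0, 1, 0, 0, 0, 0],
  [0, 0, 1, 0, 0, -0.3, 0],
  [0, 0, 0.88, 0, 0, -0.7, 0],
  [0, 0, 0, 0, 0, -0.6, 0],
  [0, 0, 0, 0, 0, -0.4, 0],
  [0, 0, 0, 0, 0, 0, 0],
  [0, 0, 0, 0, 0, 0, 0],
])

```text
clock: 34.3
tcp_pos: [0.4578, -0.1498, 0.0397]
orientation: [0.734, -0.679, -0.0, 0.001]
force: [0.5, 0.1, -0.5]
finger_gap: 0.022
```

Run:
```python
from h import *
s=manip.state();print(s['clock'],s['tcp_pos'],s['finger_gap'],s['force'],2*np.arctan2(s['orientation'][1],s['orientation'][0])%(2*np.pi)-np.pi)
p=cap('wrist','w22');q=cap('side');t=cap('top','t22')
cv2.imwrite('pics/s22.png',cv2.resize(cv2.cvtColor(q['pixels'],4)[110:260,300:480],None,fx=4,fy=4))
a=.0767;R=np.array([[np.cos(a),np.sin(a)],[-np.sin(a),np.cos(a)]]);c=[.5253,-.0935]
for n,x in(('w',p),('s',q)):
    X,u,v=cloud(x);h=cv2.cvtColor(x['pixels'],cv2.COLOR_RGB2HSV)[v,u]
    m=((h[:,0]<6)|(h[:,0]>174))&(h[:,1]>150)&(abs(X[:,0]-.456)<.03)&(abs(X[:,1]+.15)<.07)
    L=(X[m][:,:2]-c)@R.T*1000;print(n,m.sum(),np.percentile(L,[.3,50,99.7],axis=0),np.percentile(X[m][:,2],[1,99]))
```

```text
34.3 [ 0.45775021 -0.14975185  0.0397425 ] 0.021971731949188784 [ 0.47030852  0.12272415 -0.50799284] 1.6480511600432237
w 8273 [[-92.83747419 -96.10457396]
 [-72.6978382  -60.89354301]
 [-53.46668611  -8.51908212]] [0.07288308 0.15570754]
s 101 [[-84.25073254 -78.48172956]
 [-75.27987291 -25.36123155]
 [-65.84125677  -2.1137875 ]] [0.07037358 0.10104261]
```

View pics/s22.png

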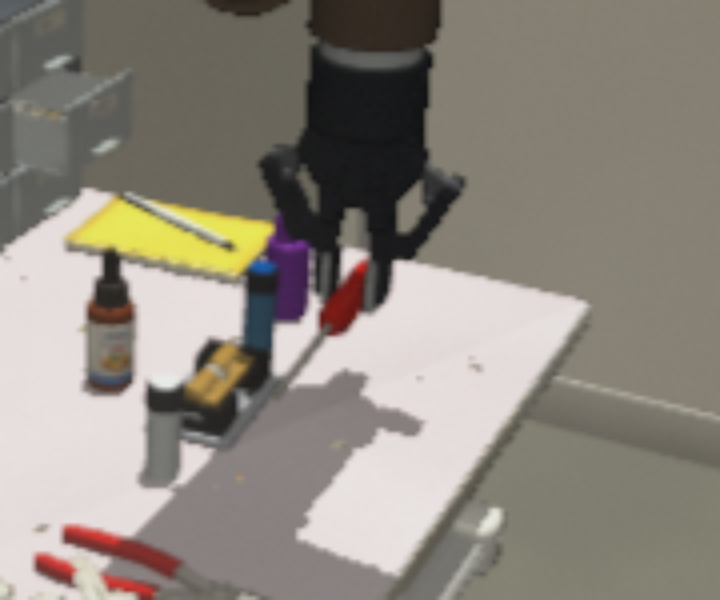

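View pics/w22.png

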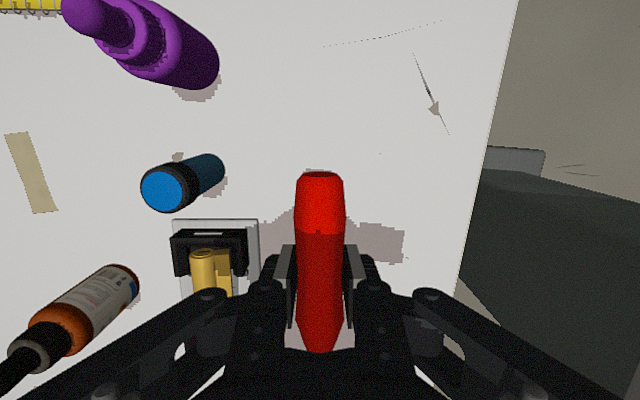

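Call:
jog_arm([
  [0, 0, 0, 0, 0, -0.5, 0],
  [0, 0, 0, 0, 0, -0.8, 0],
  [0, 0, 0, 0, 0, -0.45, 0],
  [0, 0, 0, 0, 0, -0.2, 0],
  [0, 0, 0, 0, 0, -0.08, 0],
  [0, 0, 0, 0, 0, 0, 0],
  [0, 0, 0, 0, 0, 0, 0],
  [0, 0, 0, 0, 0, 0, 0.3],
])

```text
clock: 35.25
tcp_pos: [0.4586, -0.1497, -0.0199]
orientation: [0.734, -0.679, 0.001, -0.001]
force: [0.8, 0.8, -0.4]
finger_gap: 0.0256
```

Call:
jog_arm([
  [0, 0, 0, 0, 0, 0, 0.5],
  [0, 0, 0, 0, 0, 0, 0.5],
  [0, 0, 0, 0, 0, 0.3, 0.5],
  [0, 0, 0, 0, 0, 1, 0.5],
  [0, 0, 0, 0, 0, 1, 0.5],
  [0, 0, 0, 0, 0, 1, 0.5],
  [0, 0, 0, 0, 0, 1, 0.5],
  [0, 0, 0, -0.5, -0.5, 1, 0.5],
])

```text
clock: 36.05
tcp_pos: [0.4441, -0.1643, 0.1406]
orientation: [0.735, -0.678, 0.001, -0.001]
force: [-0.3, -0.1, 0.0]
finger_gap: 0.0429
```

Call:
jog_arm([
  [0, 0, 0, -0.4, -1, 0.6, 0.5],
  [0, 0, 0, -0.4, -1, 0.6, 0.5],
  [0, 0, 0, -0.4, -1, 0.6, 0.5],
  [0, 0, 0, -0.4, -1, 0, 0.5],
  [0, 0, 0, 0, -1, 0, 0.5],
  [0, 0, 0, 0, -1, 0, 0.5],
  [0, 0, 0, 0, 0, 0, 0.5],
  [0, 0, 0, 0, 0, 0, 0.5],
])

```text
clock: 36.85
tcp_pos: [0.3944, -0.3448, 0.1924]
orientation: [0.733, -0.68, -0.0, -0.0]
force: [0.4, 0.6, 0.0]
finger_gap: 0.0425
```

```bash
cat > fin.py <<'E'
from h import *
s=manip.state();print(s['clock'],s['tcp_pos'],s['finger_gap'],s['force'])
P={'w':cap('wrist','w23'),'s':cap('side','s23'),'t':cap('top','t23')}
a=.0767;R=np.array([[np.cos(a),np.sin(a)],[-np.sin(a),np.cos(a)]]);c=np.array([.5253,-.0935])
F=lambda xy:np.round((np.array(xy)/1000-c)@R.T*1000,1)
for n,x in P.items():
    C=near(x,c,.06,.0035,.028);L=(C[:,:2]-c)@R.T;
    C=C[(abs(L[:,0])<.034)&(abs(L[:,1])<.056)];
    if len(C):print(n,'cradle',rect(C))
    for nm,w,z in(('bottle',(.603,-.088),.085),('white',(.517,0),.06),('blue',(.533,-.18),.06)):
        Y=near(x,w,.028,z,.12)
        if len(Y)>5: r=circ(Y);print(n,nm,F(r[0]),r[1],round(Y[:,2].max(),3))
    X,u,v=cloud(x);h=cv2.cvtColor(x['pixels'],cv2.COLOR_RGB2HSV)[v,u]
    g=(h[:,0]>10)&(h[:,0]<32)&(h[:,1]>70)&(np.abs(X[:,:2]-c).max(1)<.045)&(X[:,2]>.022)&(X[:,2]<.05)
    if g.sum()>9:print(n,'brass',np.round(np.percentile((X[g][:,:2]-c)@R.T*1000,[1,99],axis=0),1).tolist(),np.percentile(X[g][:,2],[50,99]))
    for o in manip.outline_of(x,'screwdriver')[:2]:
        Y,_,_=cloud(x,o['region']);Y=Y[(Y[:,2]>.004)&(Y[:,2]<.03)]
        if len(Y)>9: r=rect(Y);print(n,'screwdriver',round(o['confidence'],2),F(r[0]),r[1],round(r[2]-a,3),Y[:,2].max())
E
python3 fin.py; python3 -c "
import cv2
cv2.imwrite('pics/t23c.png',cv2.resize(cv2.imread('pics/t23.png')[100:300,200:460],None,fx=2.8,fy=2.8))
cv2.imwrite('pics/s23c.png',cv2.resize(cv2.imread('pics/s23.png')[120:300,240:470],None,fx=3,fy=3))"
```

```text
36.85 [ 0.39437384 -0.34479597  0.19242764] 0.04253610257099827 [0.36060399 0.62262006 0.03363353]
w cradle (array([532.1, -76.7]), array([27.3, 61.5]), -0.058)
w brass [[-8.9, -13.4], [12.9, 43.4]] [0.02886864 0.0315141 ]
w screwdriver 0.41 [-81.  -31.8] [ 6.2 27.6] 0.076 0.021975323718445128
s cradle (array([526.2, -91.2]), array([ 60.3, 106.8]), 0.078)
s bottle [78.2  1.9] 7.0 0.1
s white [-1.3 95.7] 12.0 0.068
s blue [  2.5 -83.5] 13.7 0.067
s brass [[-16.1, -34.6], [9.9, 40.9]] [0.0262754  0.03128154]
s screwdriver 0.49 [-73.1 -38. ] [19.1 92.4] -0.021 0.0236872208407356
t cradle (array([525. , -91.9]), array([ 63.4, 106.9]), 0.079)
t bottle [79.  -0.9] 6.4 0.102
t white [ 0.2 93.9] 11.7 0.073
t blue [  2.9 -86.3] 11.8 0.07
t brass [[-11.7, -33.4], [10.9, 36.3]] [0.02772338 0.03320725]
t screwdriver 0.75 [-71.8  -9.9] [ 22.2 166. ] 0.02 0.02578426465715644
t screwdriver 0.25 [ -2.6 -79.5] [ 3.7 16.4] -0.913 0.029406280660954964
```

View pics/t23c.png

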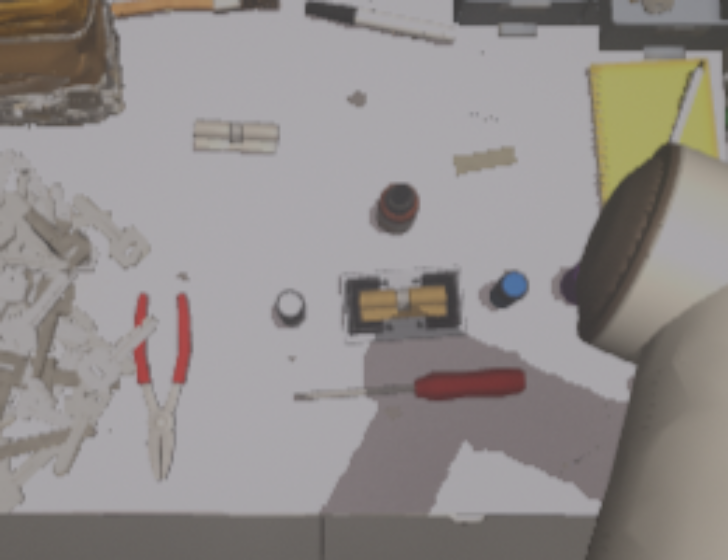

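View pics/s23c.png

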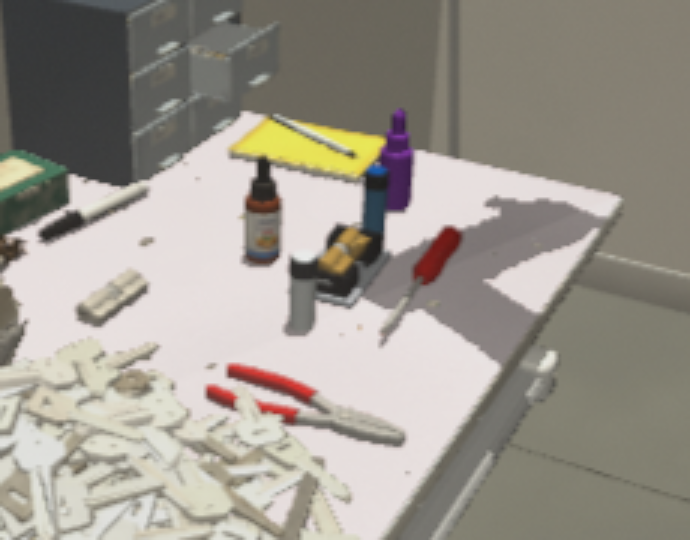

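View pics/w23.png

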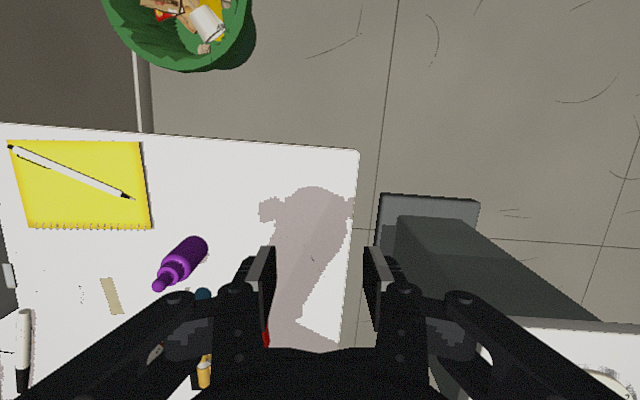

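The last pictures agree: bottle behind the cradle (top crop 398,208), white tube on the left (291,307), blue tube on the right (510,288), and the screwdriver in front with its handle to the right (470,383). Brass is seated, and the silver cylinder and pliers haven't been disturbed. All measurements are within tolerance and the arm is clear, so I'm handing the job in.

```bash
python3 -c "
from h import *
print(manip.close_job())"
```

```text
the job is handed in; nothing more can be done
None
```

The bench is set out as asked and the job is handed in, at about 37 s of the 120 s allowed; no verdict is reported.

The positions below are in the cradle's frame, from my last checks with the top and side cameras:

| Thing | Measured | Target |
|---|---|---|
| Brass cylinder | top 31 mm above the desk; about 1 mm off centre along the cradle (top camera) | top at 31 mm, centred |
| White tube | 94–96 mm left | 94 mm |
| Blue tube | 84–86 mm right (aimed at 88 mm to stay clear of the purple bottle) | 94 mm, allowed 78–110 mm |
| Oil bottle | 78–79 mm behind | 76 mm |
| Screwdriver | axis 72–73 mm in front, parallel within 0.02 rad, handle right | 73 mm |

Some readings failed or disagreed:
- **TCP height:** the reported height was about 28 mm lower than the real fingertips, as both the wrist and side cameras showed. The first grasp therefore closed on air above the brass cylinder without moving it. I corrected for this in every later grasp.
- **Cameras:** the side view differed from the others by 2–4 mm in y.
- **Brass side view:** the last side-camera reading was about 3 mm off centre both ways. The cylinder was partly hidden, and the top camera and the height both say it is seated.
- **Screwdriver centring:** the final top view missed the thin end of the shaft. Centring along the cradle therefore rests on the wrist view just before release, where the handle ran from about 96 mm right of centre to 5–9 mm right of it.
- **Left alone:** the silver cylinder and pliers look undisturbed in the last pictures. The file was out of those crops; the arm never went near it.

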